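# Put the craft knives away in the pinned knife case

### The job

Draw the red-handled locking pin out of the lugs of the blue knife case and park it, let go, in the notch of the plywood block. Then use the thin steel scraper to lever the lid open from the slot at its front, swing the lid wide open (at least upright), put every yellow craft knife into the case, lay the scraper back on the green cutting mat and shut the lid fully, leaving the pin parked and the marker and the roll of tape where they are.

Things in the scene. Friction and masses are not known exactly. Their poses are not given: they have to be found in the camera images.
- case: blue steel knife case fixed to the bench, empty at the start, outer 130 (x) x 180 (y) x 70 high, walls 5, floor 6 thick; origin at the centre of its underside; its x points from the front (lugs, pry slot) to the hinge side
- case_bore (a point): mouth of the pin's bore, at x = -82, y = -88, z = 52 of the case. The bore runs along the case's y through three 6 mm steel lugs at the front: two of the case (y = -85 and -55, bore 12 square) and one of the lid between them (bore 14 square). The case's lugs reach out to x = -97 and up to z = 67
- case_hinge (a point): the middle of the lid's hinge line, which runs along the case's y: at x = 65, y = 0, z = 70 mm of the case
- pry_slot (a point): centre of the mouth of the pry slot in the case's front wall, at x = -65, y = 0, z = 65 of the case: an opening 70 wide (y) and 10 high, from z = 60 to the underside of the lid at z = 70; nothing lies behind it but the empty case
- lid (a joint): angle of the lid in rad: 0 shut, grows as its front edge rises, stop at 1.7 (just past upright). A plate 130 x 180 x 8, 200 g, without handle; a stiff hinge (0.19 N m) keeps it where it is left; 2 to 4 N at the front edge lift it. With the pin in, it moves no more than about 0.1 rad
- lid_edge (a point): middle of the lid's front edge on its underside, 130 mm from the hinge line. The lid's lug, at y = -70 of the case, reaches 32 mm beyond this edge and 33 mm below it
- pin: loose clevis pin, 60 g: steel shank 8 in diameter, 52 long along +x from the origin (on the axis, at the face of a collar 20 in diameter, 4 thick); behind the collar a red grip bar x = -4 to -50, 14 wide (y), 22 high (z). At the start level in the lugs, its x along the case's y, collar by the outer lug: draw it 60 mm to the case's -y to free it
- pin_mid (a point): the middle of the pin's shank, 26 mm along x from the origin; the pin balances about 12 mm along x from its origin
- notch: plywood parking block fixed to the bench, 44 x 44 x 58 high with red plates on two sides; origin at the centre of its underside. A notch 16 wide, open above and at both ends, runs along the block's x; its floor is at z = 38 (a shank lying in it has its axis at z = 42), its walls reach z = 58
- scraper: loose scraper, 90 g: wooden handle x = 0 to -95, 18 wide, 24 high (z = 0 to 24), and a thin stiff steel blade x = 0 to +75, 30 wide, 2.5 thick, mid-plane at z = 12; origin on the underside at the joint of handle and blade; it balances about 25 mm behind the origin; lies on the mat at the start
- scraper_tip (a point): middle of the scraper's blade tip, at x = 75, z = 12 of the scraper
- mat: green cutting mat fixed to the bench, 240 (x) x 200 (y) x 3 thick; origin at the centre of its underside
- knife1: yellow craft knife, blade retracted: a flat bar 110 long (its x, plus a 10 mm steel nose at +x), 20 wide (y), 15 high; origin at the centre of its underside; 50 g. May be absent (None)
- knife2: yellow craft knife, blade retracted: a flat bar 110 long (its x, plus a 10 mm steel nose at +x), 20 wide (y), 15 high; origin at the centre of its underside; 50 g. May be absent (None)
- knife3: yellow craft knife, blade retracted: a flat bar 110 long (its x, plus a 10 mm steel nose at +x), 20 wide (y), 15 high; origin at the centre of its underside; 50 g. May be absent (None)
- knife4: yellow craft knife, blade retracted: a flat bar 110 long (its x, plus a 10 mm steel nose at +x), 20 wide (y), 15 high; origin at the centre of its underside; 50 g. May be absent (None)
- marker: black marker with a green cap, 115 x 16 x 16, not to be moved; origin at the centre of its underside
- tape: roll of brown tape, 64 in diameter, 22 high, not to be moved
Mind the look-alikes: they are no part of the job. Of the things shaped like the notch, the plywood one is meant.

How it is judged:
By the outcome, as a careful person would: the job done as asked, in the order asked, and still so for the second after the job is handed in, with the robot touching nothing.
Of knife1, knife2, knife3, knife4 only 2 to 4 are there at a start; the rules pass over those that are not, and their reading is None.
At some moment in a run one of knife3, knife4, scraper may be knocked a few centimetres aside while the robot is not near it.
It also fails if it takes over 208 s, if anything falls off the work surface, if the arm or the gripper's body presses on something with over 40 N, if the wrist force passes 120 N, or if a joint passes its speed limit or range.

### The arm

A 7-joint arm with a two-finger parallel gripper is mounted at the origin on the work surface. World frame = base frame: x ahead of the robot, y to its left, z up, the work surface at z = 0. Lengths are in m, angles in rad, forces in N, time in s.
With the tool pointing down it reaches from about 0.425 to 0.825 m from the base axis. Payload 3.6 kg.
Tool frame: the origin (TCP) lies at the very end of the fingers, on their centre line; the grasp point (between the pads) lies 19 mm behind it (robot.grasp_offset is the distance from the TCP to the grasp point, in m); z points along the fingers, y is the line along which they close (so a half turn about z gives the same grasp; the last joint's range is limited). The gripper opens to 93 mm and grips with 3 to 60 N. Pads are 15 mm wide; open, the fingers measure 128 mm over their backs; the gripper's body (75 mm by 188 mm) begins 65 mm behind the grasp point.
Start: joints at [-1.192, 0.615, -0.013, 1.423, 0.008, 1.103, -0.04], TCP at [0.257, 0.597, 0.188] pointing down, gripper open.
Joint ranges: [-3.12, 3.12], [-0.3, 2.06], [-1.34, 1.32], [0.26, 2.42], [-1.36, 4.5], [0.01, 1.98], [-2.84, 2.84]. Speed limits (rad/s): [2.79, 2.79, 3.14, 3.14, 3.14, 3.14, 3.14].

### API

Orientations are given as [roll, pitch, yaw] about the fixed x, y, z axes, in that order (R = Rz(yaw) Ry(pitch) Rx(roll)).
In Python, from cell import status, imaging, robot, models gives the robot as it stands.
- The arm moves only by the tool send_rows, never from a script. Its argument "rows" is a list of rows, each a list of 7 numbers: the shift along the tool's x, y, z in mm, then the turn, a rotation vector about the tool's x, y, z in rad, then the closure, from -1 (fully open) to 1 (shut). A call has 1 to 10 rows; each row shifts and turns the commanded pose from where the row before left it, along the tool's axes as they then stand; what a row does not reach is not made up. A row lasts 1/10 s, in which the tool goes at most 50 mm and 8.59 degrees, less where a joint would pass 70% of its speed; a pose out of reach is approached as far as the arm can. A call is refused whole if a number of a shift passes 50 or a number of a turn 0.15, either way. A call with a gripper value outside its range is refused whole. The fingers move at their own pace and stop on an object; the grip force is fixed at half the most. Time passes only in rows, so rows that do not move let the fingers close. It gives the time, the measured TCP pose, the force, the opening and the grip force at its end, in the units of the state.
- status.get_obs(): the state, without advancing time (a new reading comes with each control period).
- imaging.read_camera(name): name is "scene" or "top" or "wrist"; returns a dict with "image" (384x512x3 uint8, red, green, blue), "range_z" (384x512 float32, m along the optical axis (not along the pixel's ray), 0 where there is no reading), "fx", "fy", "cx", "cy" (pixels), "extrinsics" (4x4, takes a point from camera to world coordinates); the wrist camera has in their place "hand_eye" (4x4, takes a point from camera to tool coordinates, whose origin is the TCP and whose axes are the flange's). Camera axes: x right, y down, z forward; pixel columns grow to the right and rows downward; lengths in m; the calibration is good to about 2 mm. A picture is of the moment at which its call begins: read the wrist's pose just before it.
- robot.finish_job(): hands the job in; it is judged then, once.
Trained networks look in a picture, given as the dict that the camera call returned (one of the last four; its "shot" number tells which), for a name from the list of things; names that differ only in an ending like _2 or _b are one class to them, and where a whole thing is asked for, a point or a joint stands for the part that bears it (a point fixed in the world has none). Each returns a list of dicts, best first, with "confidence" (0 to 1); they miss things now and then, are a little off and sometimes report something else, mostly with a low value. They report only what shows in the picture. A call takes as long as a camera call. They do not tell look-alikes from the thing itself.
- models.cut_out(picture, label): "mask" (384x512 bool, what is visible of it) and "uv" ([column, row] in pixels, amid what is visible of it).
The state is a dict: "time_s": time; "joints": joint angles; "qd": joint speeds; "tau": joint torques, N m; "ee_pos": TCP position; "eef_rot": TCP orientation; "contact_force": force on the tool from outside, world axes, zero at the start; "moment": the same for the moment, N m; "finger_gap": opening from 0.0 (shut) to 1.0 (fully open); "finger_force": force on a finger pad.
Only numpy, scipy, OpenCV 4.12 (cv2) and the standard library are available. Lean on these libraries where they do the work, as an engineer would, in place of code of your own. Each camera call takes 0.05 s, during which the arm holds its last target. There are 200 camera calls.

## Working session

There is one attempt and no reset: what is moved stays moved. The work goes in short steps, Python scripts to look and compute and a tool call to move; the robot and the scene stay as the last step left them, time stands still between calls to the robot, and variables do not carry over. Pictures are saved under pics/ and viewed, at most 14 in all, crops included, and the job is handed in when it is done.

Besides the shell and the picture viewer there is one more tool, called in YAML: its name, and indented under it one key for each argument. send_rows: Moves the arm, as the interface text tells. Its arguments: {"type":"object","properties":{"rows":{"type":"array","items":{"type":"array","items":{"type":"number"}}}},"required":["rows"]}

```bash
ls; mkdir -p pics; python3 - <<'E'
from cell import status, imaging, robot, models
import cv2
print(status.get_obs())
for n in ("scene","top"):
    p=imaging.read_camera(n); cv2.imwrite(f"pics/{n}0.png",cv2.resize(p["image"][:,:,::-1],(800,600)))
    print(n,p["fx"],p["fy"],p["cx"],p["cy"],p["extrinsics"].round(3).tolist())
E
```

```text
pics
{'time_s': 0.0, 'joints': array([-1.191521  ,  0.61588307, -0.01264699,  1.42490512,  0.00812582,
        1.1033643 , -0.04043774]), 'qd': array([ 0.00077396, -0.0013467 , -0.00025434,  0.00108168,  0.00025897,
        0.00050928, -0.00150764]), 'tau': array([-1.41912670e-05, -4.58937657e+01,  2.09192019e-01, -1.65741920e+01,
       -6.10753731e-02,  2.03998567e-02,  2.21508749e-04]), 'ee_pos': array([0.25621813, 0.59643056, 0.18680257]), 'eef_rot': array([-3.13908367e+00,  4.06139399e-05,  2.73588288e+00]), 'contact_force': array([-1.05135731, -0.67216892,  0.08262512]), 'moment': array([-0.05557614,  0.02548461,  0.03626315]), 'finger_force': 0.0, 'finger_gap': 1.0007329921872354}
scene 411.5053359479084 411.5053359479084 257.80398572480954 194.5570089297087 [[-0.357, 0.676, -0.645, 1.203], [0.934, 0.253, -0.252, 0.264], [-0.007, -0.692, -0.722, 0.892], [0.0, 0.0, 0.0, 1.0]]
top 358.8904619759886 358.8904619759886 257.98510642149284 187.09000694343456 [[-0.028, -0.987, 0.158, 0.356], [-0.999, 0.03, 0.012, -0.023], [-0.017, -0.158, -0.987, 0.942], [0.0, 0.0, 0.0, 1.0]]
```

View pics/scene0.png

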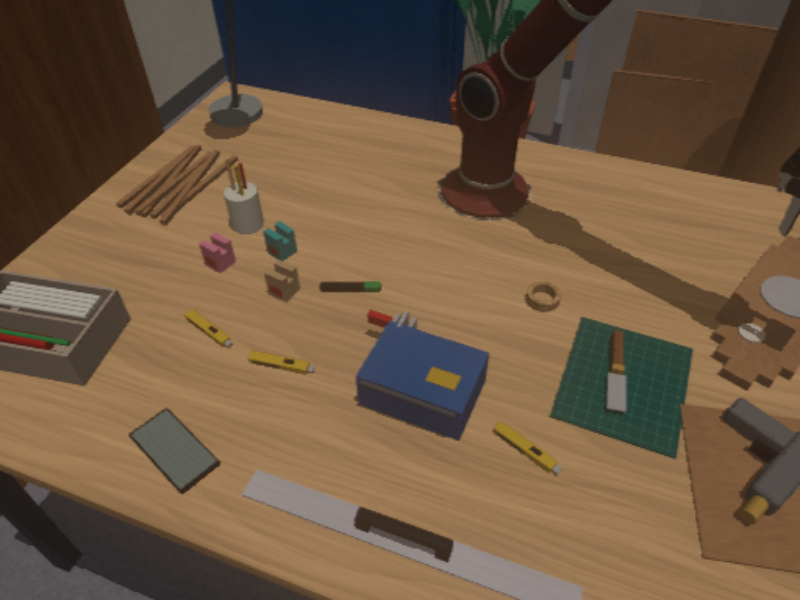

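View pics/top0.png

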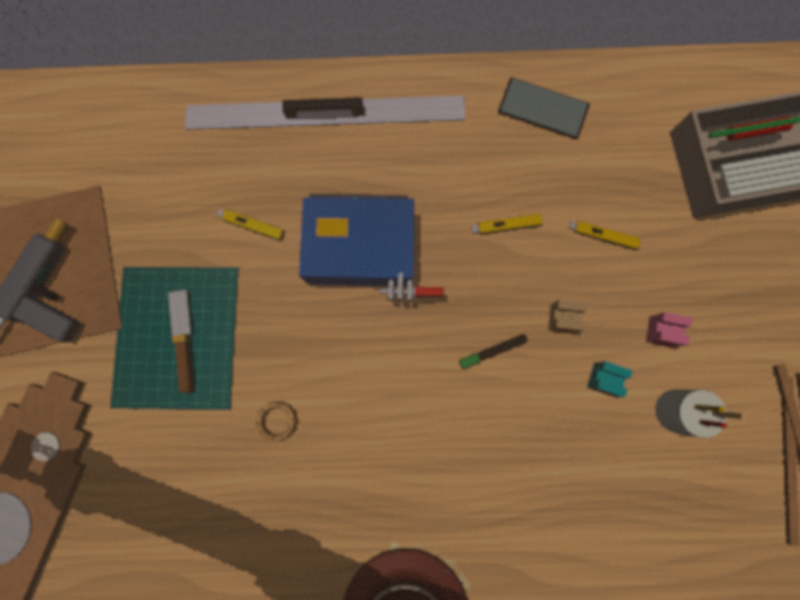

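The scene shows the blue case (front, lugs and red pin facing the robot), 3 yellow knives (top view (508,224), (605,235), (251,224)), the scraper on the mat (180,340), and the plywood block (568,317) beside pink and teal look-alikes.

```bash
cat > h.py <<'E'
import numpy as np, cv2
from cell import status, imaging, robot, models
from scipy.spatial.transform import Rotation as R
def cam2world(p):
    if "extrinsics" in p: return p["extrinsics"]
    return p["T"]
def shot(n):
    o=status.get_obs(); p=imaging.read_camera(n)
    if n=="wrist":
        T=np.eye(4); T[:3,:3]=R.from_euler('xyz',o["eef_rot"]).as_matrix(); T[:3,3]=o["ee_pos"]
        p=dict(p); p["T"]=T@p["hand_eye"]
    return p
def cloud(p):
    z=p["range_z"]; v,u=np.mgrid[:384,:512]
    c=np.stack([(u-p["cx"])/p["fx"]*z,(v-p["cy"])/p["fy"]*z,z],-1)
    T=cam2world(p); return c@T[:3,:3].T+T[:3,3]
def find(p,label):
    q={k:v for k,v in p.items() if k!="T"}
    return models.cut_out(q,label)
def rect(P):
    r=cv2.minAreaRect((P[:,:2]*1000).astype(np.float32)); c,(w,h),a=r
    if w<h: w,h,a=h,w,a+90
    return np.round(c,1),round(w,1),round(h,1),round((a+90)%180-90,2)  # long-axis angle
def proj(p,X):
    T=np.linalg.inv(cam2world(p)); c=np.asarray(X)@T[:3,:3].T+T[:3,3]
    return np.array([p["fx"]*c[...,0]/c[...,2]+p["cx"],p["fy"]*c[...,1]/c[...,2]+p["cy"]]).T
def save(p,name,X=None,crop=None,s=2):
    im=p["image"][:,:,::-1].copy()
    im=cv2.resize(im,None,fx=s,fy=s,interpolation=cv2.INTER_CUBIC)
    if X is not None:
        for q in np.atleast_2d(proj(p,X)): cv2.circle(im,tuple(int(round(t*s+s/2)) for t in q),2,(255,0,255),-1)
    if crop: a,b,c,d=[int(t*s) for t in crop]; im=im[b:d,a:c]
    cv2.imwrite(name,im)
E
python3 - <<'E'
from h import *
for n in ("top","scene"):
    p=shot(n); C=cloud(p)
    for l in ["case","lid","pin","notch","scraper","mat","knife1","marker","tape"]:
        for d in find(p,l)[:5]:
            if d["confidence"]<.3: continue
            m=cv2.erode(d["mask"].astype(np.uint8),np.ones((2,2)))>0
            P=C[m&(p["range_z"]>0)]
            if len(P)<5: continue
            zt=np.percentile(P[:,2],80); Q=P[abs(P[:,2]-zt)<.012]
            print(n,l,round(d["confidence"],2),np.round(d["uv"]),"z",np.percentile(P[:,2]*1000,[5,50,95]).round(),rect(Q),len(P),p["image"][m].mean(0).round())
E
```

```text
top case 0.8 [232. 151.] z [50. 78. 81.] (array([572.8,  59.5]), 176.2, 165.7, 86.47) 4077 [57. 67. 89.]
top lid 0.55 [229. 151.] z [76. 79. 81.] (array([584.3,  59.2]), 177.6, 133.0, 85.16) 3567 [55. 68. 92.]
top pin 0.68 [268. 188.] z [43. 61. 63.] (array([497.7, -26. ]), 92.4, 10.7, 87.44) 106 [120.  53.  44.]
top notch 0.87 [360. 199.] z [17. 53. 61.] (array([ 452.5, -274.8]), 44.3, 41.8, 80.6) 396 [110.  86.  59.]
top notch 0.75 [429. 209.] z [15. 47. 60.] (array([ 426.1, -436.3]), 46.2, 42.1, 76.46) 465 [119.  66.  75.]
top notch 0.57 [387. 241.] z [20. 55. 60.] (array([ 351.7, -334.7]), 44.8, 43.9, 69.64) 432 [39. 88. 81.]
top scraper 0.87 [111. 219.] z [13. 19. 29.] (array([433. , 359.1]), 164.2, 26.3, 5.77) 554 [108.  91.  76.]
top scraper 0.44 [170. 274.] z [17. 22. 25.] (array([297.4, 200.4]), 61.6, 50.8, -75.01) 133 [123.  91.  57.]
top mat 0.82 [107. 216.] z [1. 4. 7.] (array([441.5, 375.3]), 242.1, 198.9, -2.35) 5919 [42. 73. 64.]
top knife1 0.92 [329. 143.] z [ 1. 15. 18.] (array([ 616.6, -192.3]), 115.7, 19.1, -82.0) 328 [129. 102.  28.]
top knife1 0.9 [387. 150.] z [
[... 1666 characters left out ...]
, 159.9, 86.37) 2892 [63. 72. 93.]
scene knife1 0.89 [336. 286.] z [ 8. 15. 18.] (array([638.6, 248.1]), 117.2, 20.0, 67.08) 353 [132. 106.  43.]
scene knife1 0.59 [179. 232.] z [ 6. 14. 18.] (array([ 623.4, -190.2]), 110.0, 19.0, -84.14) 252 [129. 103.  41.]
scene knife1 0.52 [132. 210.] z [10. 15. 19.] (array([ 600.8, -356.4]), 110.7, 15.0, 70.09) 144 [141. 114.  43.]
scene marker 0.75 [269. 235.] z [76. 78. 81.] (array([577.4,  59.1]), 178.3, 156.2, 86.49) 2874 [63. 72. 93.]
scene marker 0.61 [223. 184.] z [ 4. 14. 19.] (array([ 407.9, -156. ]), 115.4, 14.4, -69.61) 199 [61. 57. 36.]
scene tape 0.79 [347. 186.] z [ 2. 17. 25.] (array([305.8, 199.2]), 60.4, 59.8, 56.7) 295 [109.  83.  54.]
```

send_rows:
  rows:
    - [0,0,-10,0,0,0.136,-1]
    - [0,0,-10,0,0,0.136,-1]
    - [0,0,-10,0,0,0.136,-1]
    - [0,0,-10,0,0,0.136,-1]
    - [0,0,-10,0,0,0.136,-1]
    - [0,0,-10,0,0,0.136,-1]
    - [0,0,-10,0,0,0.136,-1]
    - [0,0,-10,0,0,0.136,-1]
    - [0,0,-10,0,0,0.136,-1]
    - [0,0,0,0,0,0,-1]

```text
time_s: 2.1
ee_pos: [0.2569, 0.598, 0.2795]
eef_rot: [3.14, -0.003, 1.512]
contact_force: [-0.0, 0.4, -1.4]
finger_gap: 1.001
finger_force: 0.0
```

```bash
cat >> h.py <<'E'
def delta(pos,psi=None,o=None,M=None):
    """tool-frame shift (mm, in axes of the present pose) and rotvec to go to pos (m), tool down with yaw psi (rad) or matrix M"""
    o=o or status.get_obs(); A=R.from_euler('xyz',o["eef_rot"])
    B=A if psi is None and M is None else (R.from_matrix(M) if M is not None else R.from_euler('xyz',[np.pi,0,psi]))
    d=np.asarray(pos)-o["ee_pos"]
    print("t",round(o["time_s"],2),"pos",o["ee_pos"].round(4),"rot",o["eef_rot"].round(4),"gap",round(o["finger_gap"]*93,1),"ff",round(o["finger_force"],1),"F",o["contact_force"].round(1))
    print(" turn",(A.inv()*B).as_rotvec().round(4)," shift now-axes",(A.inv().apply(d)*1000).round(1)," end-axes",(B.inv().apply(d)*1000).round(1))
E
python3 - <<'E'
from h import *
p=shot("wrist"); print(p["hand_eye"].round(3).tolist(),p["fx"],p["cx"],p["cy"])
delta([.45,-.05,.30],1.513)
E
```

```text
[[0.001, -0.957, -0.289, 0.082], [1.0, 0.001, 0.001, -0.001], [-0.001, -0.289, 0.957, -0.197], [0.0, 0.0, 0.0, 1.0]] 287.95319354124035 253.6987788951017 195.87538705969513
t 2.15 pos [0.2566 0.5976 0.2785] rot [ 3.1409e+00 -1.3000e-03  1.5148e+00] gap 92.8 ff 0.0 F [ 0.3 -0.4  0.2]
 turn [ 0.0007 -0.0013  0.0018]  shift now-axes [-635.7  229.4  -22.2]  end-axes [-635.3  230.5  -21.5]
```

send_rows:
  rows:
    - [-46,16,-2,0,0,0,-1]
    - [-46,16,-2,0,0,0,-1]
    - [-46,16,-2,0,0,0,-1]
    - [-46,16,-2,0,0,0,-1]
    - [-46,16,-2,0,0,0,-1]
    - [-46,16,-2,0,0,0,-1]
    - [-46,16,-2,0,0,0,-1]
    - [-46,16,-2,0,0,0,-1]
    - [-46,16,-2,0,0,0,-1]
    - [-46,16,-2,0,0,0,-1]

```text
time_s: 3.15
ee_pos: [0.3889, 0.1266, 0.2977]
eef_rot: [-3.141, -0.0, 1.516]
contact_force: [0.8, 0.7, 0.2]
finger_gap: 0.999
finger_force: 0.0
```

send_rows:
  rows:
    - [-46,17,0,0,0,0,-1]
    - [-46,17,0,0,0,0,-1]
    - [-46,17,0,0,0,0,-1]
    - [-40,17,0,0,0,0,-1]
    - [0,0,0,0,0,0,-1]
    - [0,0,0,0,0,0,-1]

```text
time_s: 3.75
ee_pos: [0.4461, -0.0536, 0.2973]
eef_rot: [-3.14, -0.0, 1.511]
contact_force: [-0.7, 1.5, 0.0]
finger_gap: 1.0
finger_force: 0.0
```

```bash
python3 - <<'E'
from h import *
delta([.45,-.05,.30],1.513)
p=shot("wrist"); C=cloud(p); save(p,"pics/w1.png",s=1.5)
for l in ["case","lid","pin","notch"]:
    for d in find(p,l)[:3]:
        if d["confidence"]<.3: continue
        m=cv2.erode(d["mask"].astype(np.uint8),np.ones((3,3)))>0
        P=C[m&(p["range_z"]>0)]
        if len(P)<5: continue
        zt=np.percentile(P[:,2],80); Q=P[abs(P[:,2]-zt)<.006]
        print(l,round(d["confidence"],2),np.round(d["uv"]),"z",np.percentile(P[:,2]*1000,[5,50,95]).round(),rect(Q),len(P),p["image"][m].mean(0).round())
np.savez("w1.npz",C=C,im=p["image"])
E
```

```text
t 3.75 pos [ 0.4461 -0.0536  0.2973] rot [-3.1401e+00 -1.0000e-04  1.5114e+00] gap 93.0 ff 0.0 F [-0.7  1.5  0. ]
 turn [-0.0015 -0.0001 -0.0016]  shift now-axes [ 3.8  3.7 -2.7]  end-axes [ 3.8  3.7 -2.7]
lid 0.66 [353.  71.] z [76. 78. 79.] (array([571.2,  61.9]), 179.6, 160.4, 87.43) 13796 [ 60.  87. 120.]
pin 0.66 [290. 158.] z [54. 60. 62.] (array([499.9, -48.5]), 44.3, 13.7, 87.82) 268 [172.  62.  48.]
notch 0.82 [256. 349.] z [ 7. 37. 57.] (array([ 430.5, -424.1]), 41.5, 22.7, -15.92) 593 [128.  69.  79.]
notch 0.81 [267. 279.] z [10. 38. 58.] (array([ 455.6, -267.4]), 41.9, 33.9, -4.33) 715 [132. 105.  69.]
notch 0.75 [215. 294.] z [ 3. 12. 58.] (array([ 350.3, -352.6]), 35.0, 11.8, -1.17) 70 [46. 98. 89.]
```

View pics/w1.png

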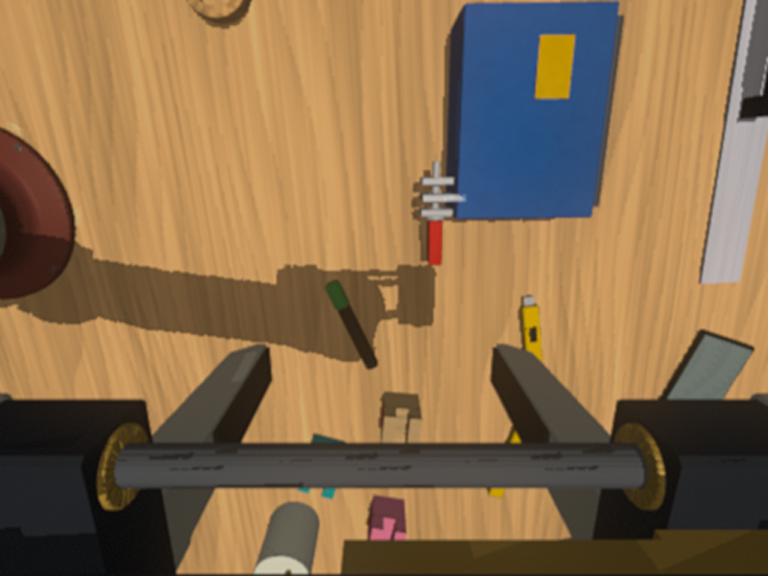

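The wrist view shows the case lid (530,110), the red pin grip (435,240) and the plywood block (400,410) partly behind the gripper.

```bash
python3 - <<'E'
from h import *
d=np.load("w1.npz"); C=d["C"]; im=d["im"].astype(int)
z=C[...,2]
x,y=C[...,0],C[...,1]
m=(abs(z-.078)<.006)&(x>.5)&(x<.7)&(y>-.06)&(y<.2)
m=cv2.morphologyEx(m.astype(np.uint8),cv2.MORPH_OPEN,np.ones((9,9)))>0
print("lid",rect(C[m]),np.median(z[m]))
red=(im[...,0]>1.8*im[...,1])&(x>.45)&(x<.55)&(y>-.12)&(y<0)&(z>.03)
P=C[red]; print("red",rect(P),np.percentile(P,[2,50,98],axis=0).round(4).tolist())
lid=rect(C[m]); a=np.deg2rad(lid[3]-90); c=np.r_[lid[0]/1000,0]
Rz=R.from_euler('z',a).as_matrix()
for n,q in dict(bore=[-.082,-.088,.052],grip=[-.082,-.088-.027,.052],slot=[-.065,0,.065]).items(): print(n,(c+Rz@q).round(4))
E
```

```text
lid (array([591. ,  60.8]), 180.3, 137.8, 87.3) 0.07780660880521634
red (array([499.9, -50.9]), 43.4, 14.0, 88.04) [[0.4927, -0.0718, 0.056], [0.4992, -0.0502, 0.0602], [0.5067, -0.0295, 0.0621]]
bore [ 0.5049 -0.0232  0.052 ]
grip [ 0.5037 -0.0502  0.052 ]
slot [0.5261 0.0639 0.065 ]
```

send_rows:
  rows:
    - [0,0,0,0,0,-0.018,-1]
    - [2.5,27,40,0,0,0,-1]
    - [2.5,27,40,0,0,0,-1]
    - [0,0,45,0,0,0,-1]
    - [0,0,45,0,0,0,-1]
    - [0,0,45,0,0,0,-1]
    - [0,0,30,0,0,0,-1]
    - [0,0,20,0,0,0,-1]
    - [0,0,0,0,0,0,-1]
    - [0,0,0,0,0,0,-1]

```text
time_s: 5.0
ee_pos: [0.5012, -0.0501, 0.0333]
eef_rot: [3.141, 0.0, 1.531]
contact_force: [0.3, -0.2, -0.6]
finger_gap: 1.002
finger_force: 0.0
```

```bash
python3 - <<'E'
from h import *
delta([.500,-.0505,.032],1.529)
p=shot("wrist"); save(p,"pics/w2.png",s=1.5)
C=cloud(p);im=p["image"].astype(int);x,y,z=np.moveaxis(C,-1,0)
red=(im[...,0]>1.8*im[...,1])&(x>.45)&(x<.55)&(y>-.12)&(y<0)&(z>.02)
P=C[red&(z>.055)]; print("red",rect(P),np.percentile(C[red],[2,50,98],axis=0).round(4).tolist())
E
```

```text
t 5.0 pos [ 0.5012 -0.0501  0.0333] rot [3.1413e+00 1.0000e-04 1.5310e+00] gap 93.2 ff 0.0 F [ 0.3 -0.2 -0.6]
 turn [0.0003 0.0001 0.002 ]  shift now-axes [-0.4 -1.2  1.3]  end-axes [-0.4 -1.2  1.3]
red (array([500.2, -51.7]), 45.7, 13.4, 88.23) [[0.4937, -0.0726, 0.059], [0.5002, -0.0497, 0.0605], [0.507, -0.0298, 0.0617]]
```

View pics/w2.png

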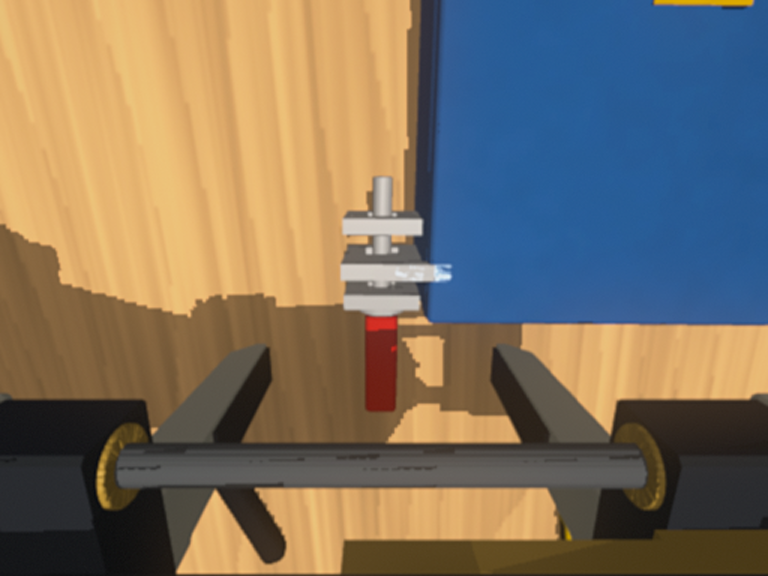

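The red grip (381,365) sits midway between the open fingers; closing.

send_rows:
  rows:
    - [0,-1,1,0,0,0,1]
    - [0,0,0,0,0,0,1]
    - [0,0,0,0,0,0,1]
    - [0,0,0,0,0,0,1]
    - [0,0,0,0,0,0,1]
    - [0,0,0,0,0,0,1]
    - [0,0,0,0,0,0,1]
    - [0,0,0,0,0,0,1]

```text
time_s: 5.85
ee_pos: [0.4997, -0.0503, 0.0319]
eef_rot: [-3.141, 0.0, 1.53]
contact_force: [-0.6, -0.1, -0.2]
finger_gap: 0.36
finger_force: 0.0
```

send_rows:
  rows:
    - [-10,0,0,0,0,0,1]
    - [-10,0,0,0,0,0,1]
    - [-10,0,0,0,0,0,1]
    - [-15,0,0,0,0,0,1]
    - [-15,0,0,0,0,0,1]
    - [-10,0,0,0,0,0,1]
    - [0,0,0,0,0,0,1]

```text
time_s: 6.55
ee_pos: [0.4966, -0.1229, 0.0322]
eef_rot: [3.141, 0.001, 1.526]
contact_force: [-0.2, 0.2, 0.9]
finger_gap: 0.003
finger_force: 0.0
```

send_rows:
  rows:
    - [0,0,-20,0,0,0,1]
    - [0,0,-30,0,0,0,1]
    - [0,0,-40,0,0,0,1]
    - [0,0,-40,0,0,0,1]
    - [0,0,0,0,0,0,1]
    - [0,0,0,0,0,0,1]

```text
time_s: 7.15
ee_pos: [0.4972, -0.1195, 0.1625]
eef_rot: [3.14, -0.001, 1.531]
contact_force: [0.5, -0.1, -0.2]
finger_gap: 0.01
finger_force: 0.0
```

```bash
python3 - <<'E'
from h import *
delta([.45,-.325,.17])
p=shot("wrist"); save(p,"pics/w3.png",s=1.5); C=cloud(p); im=p["image"].astype(int)
np.savez("w3.npz",C=C,im=p["image"])
for l in ["pin","notch"]:
    for d in find(p,l)[:4]:
        P=C[d["mask"]]; print(l,d["confidence"],np.round(d["uv"]),np.percentile(P,[5,50,95],axis=0).round(3).tolist())
E
```

```text
t 7.15 pos [ 0.4972 -0.1195  0.1625] rot [ 3.1401e+00 -8.0000e-04  1.5311e+00] gap 0.9 ff 0.0 F [ 0.5 -0.1 -0.2]
 turn [0. 0. 0.]  shift now-axes [-207.2  -38.9   -7.7]  end-axes [-207.2  -38.9   -7.7]
pin 0.69 [255. 110.] [[0.494, -0.071, 0.052], [0.501, -0.04, 0.06], [0.506, 0.021, 0.062]]
pin 0.62 [343.  51.] [[0.512, -0.027, 0.063], [0.581, 0.009, 0.078], [0.646, 0.044, 0.079]]
notch 0.53 [134. 354.] [[0.329, -0.345, 0.057], [0.334, -0.335, 0.057], [0.337, -0.322, 0.058]]
notch 0.38 [344.  50.] [[0.513, -0.027, 0.066], [0.581, 0.009, 0.078], [0.646, 0.044, 0.079]]
```

View pics/w3.png

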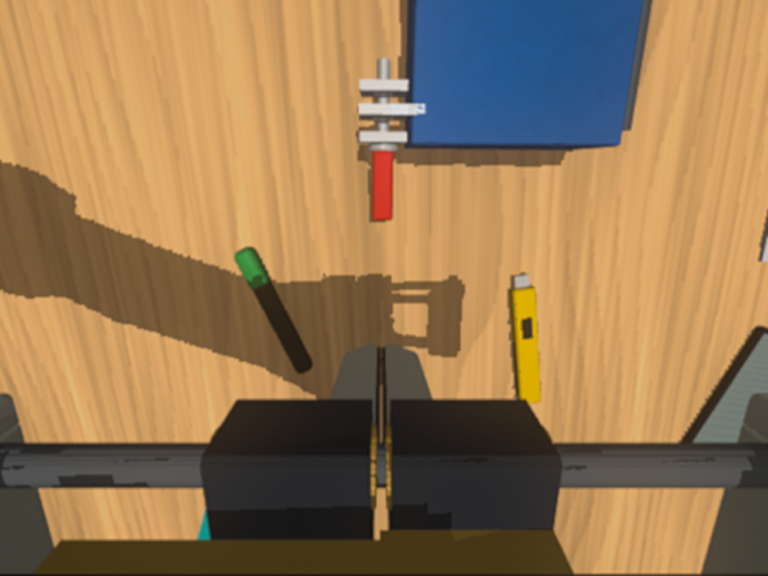

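The fingers are slow (about 70 mm/s) and shut only after I drew; the pin (381,170) is untouched. Going back for it.

send_rows:
  rows:
    - [23,0,0,0,0,0,0]
    - [23,0,0,0,0,0,0]
    - [23,0,0,0,0,0,0]
    - [0,0,10,0,0,0,0]
    - [0,0,20,0,0,0,0]
    - [0,0,20,0,0,0,0]
    - [0,0,20,0,0,0,0]
    - [0,0,20,0,0,0,0]
    - [0,0,20,0,0,0,0]
    - [0,0,20,0,0,0,0]

```text
time_s: 8.3
ee_pos: [0.4984, -0.0527, 0.0298]
eef_rot: [-3.139, 0.001, 1.528]
contact_force: [-0.2, 0.4, 0.6]
finger_gap: 0.499
finger_force: 0.0
```

send_rows:
  rows:
    - [0,0,0,0,0,0,1]
    - [0,0,0,0,0,0,1]
    - [0,0,0,0,0,0,1]
    - [0,0,0,0,0,0,1]
    - [0,0,0,0,0,0,1]
    - [0,0,0,0,0,0,1]
    - [0,0,0,0,0,0,1]
    - [0,0,0,0,0,0,1]

```text
time_s: 9.1
ee_pos: [0.4997, -0.0512, 0.0321]
eef_rot: [3.141, -0.0, 1.53]
contact_force: [0.2, 0.2, -0.3]
finger_gap: 0.004
finger_force: 0.0
```

```bash
python3 - <<'E'
from h import *
p=shot("wrist"); save(p,"pics/w4.png",s=1.5); C=cloud(p);im=p["image"].astype(int);x,y,z=np.moveaxis(C,-1,0)
delta([.500,-.0505,.032],1.529)
red=(im[...,0]>1.8*im[...,1])&(x>.3)&(x<.65)&(y>-.25)&(y<.1)&(z>.0)
print(red.sum(),np.percentile(C[red],[2,50,98],axis=0).round(4).tolist())
p=shot("scene");C=cloud(p); 
for d in find(p,"pin")[:2]: print(d["confidence"],np.percentile(C[d["mask"]],[5,50,95],axis=0).round(3).tolist())
E
```

```text
t 9.15 pos [ 0.4997 -0.0513  0.032 ] rot [3.1415 0.     1.5299] gap 0.6 ff 0.0 F [-0.  -0.4 -0.5]
 turn [0.0001 0.     0.0009]  shift now-axes [0.8 0.3 0. ]  end-axes [0.8 0.3 0. ]
460 [[0.4946, -0.0429, 0.0592], [0.5, -0.0363, 0.0606], [0.5071, -0.029, 0.1094]]
0.28 [[0.439, -0.298, 0.004], [0.469, -0.27, 0.042], [0.48, -0.254, 0.061]]
```

View pics/w4.png

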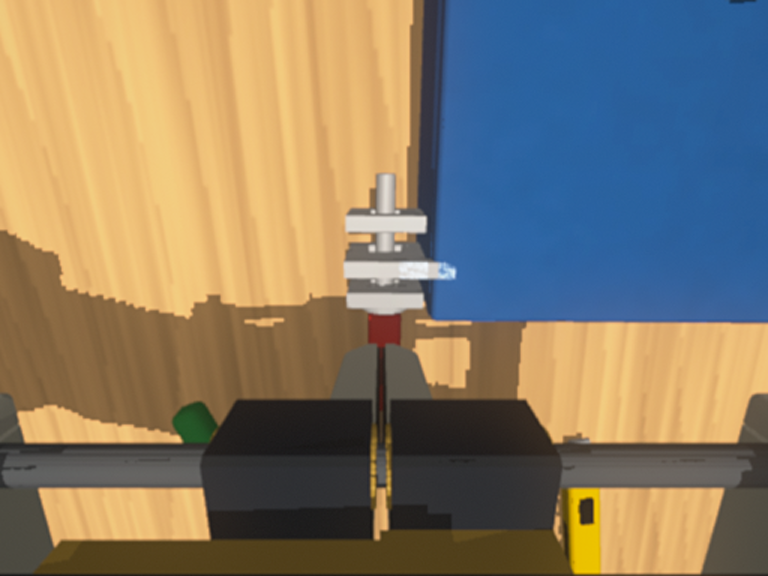

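```bash
python3 - <<'E'
from h import *
p=shot("wrist"); C=cloud(p); o=status.get_obs()
for v in range(222,270,6):
    print(v,[(C[v,u]*1000).round().astype(int).tolist() for u in (236,246,250,254,258,264,274)])
p=shot("scene"); 
q=proj(p,[.5,-.05,.05])
save(p,"pics/s2.png",crop=(q[0]-60,q[1]-45,q[0]+60,q[1]+45),s=6)
E
```

```text
222 [[483, -61, 0], [494, -38, 59], [497, -37, 60], [500, -37, 62], [502, -37, 61], [506, -38, 60], [516, -63, -1]]
228 [[483, -67, 0], [494, -41, 60], [497, -42, 60], [499, -41, 61], [502, -41, 61], [506, -42, 61], [516, -68, 0]]
234 [[489, -40, 71], [495, -41, 70], [497, -40, 72], [499, -42, 67], [502, -41, 70], [502, 31, 229], [511, -41, 71]]
240 [[489, -41, 79], [495, -40, 80], [497, -40, 80], [499, -42, 76], [502, -41, 79], [505, -41, 78], [511, -41, 79]]
246 [[490, -40, 86], [495, -41, 87], [497, -41, 86], [499, -42, 83], [501, -41, 86], [505, -41, 86], [510, -41, 87]]
252 [[490, -40, 93], [495, -40, 94], [497, -40, 94], [499, -42, 91], [501, -41, 93], [505, -41, 93], [510, -41, 93]]
258 [[490, -40, 100], [495, -41, 99], [497, -41, 99], [499, -42, 97], [501, -41, 99], [504, -42, 98], [509, -42, 98]]
264 [[491, -40, 106], [495, -40, 106], [497, -42, 103], [499, -42, 103], [501, -41, 105], [504, -41, 105], [509, -41, 105]]
```

View pics/s2.png

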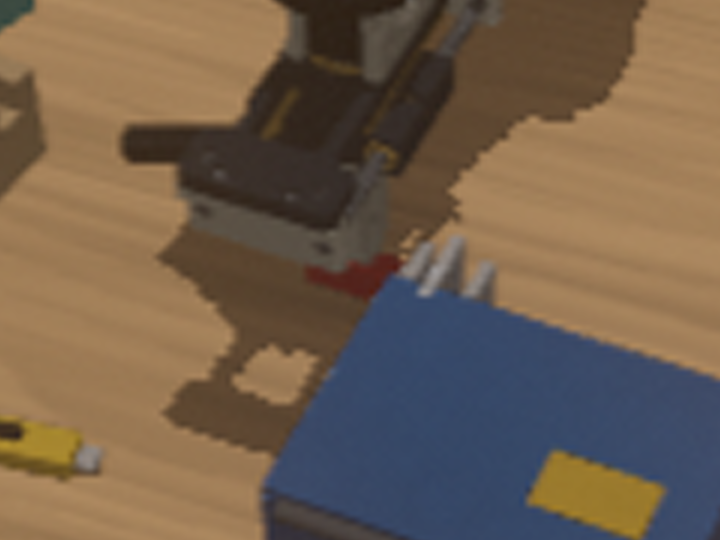

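```bash
python3 - <<'E'
from h import *
print([ (a,getattr(robot,a)) for a in dir(robot) if not a.startswith('_')], [a for a in dir(status) if a[0]!='_'])
E
```

```text
[('IKError', <class 'cell.IKError'>), ('finish_job', <function connect.<locals>.done at 0x7fb840588360>), ('grasp_offset', 0.0188)] ['get_obs']
```

send_rows:
  rows:
    - [0,0,0,0,0,0,0]
    - [0,0,0,0,0,0,0]
    - [0,0,0,0,0,0,0]
    - [0,0,0,0,0,0,0]
    - [0,0,0,0,0,0,0]
    - [0,0,6,0,0,0,0]
    - [0,0,6,0,0,0,0]
    - [0,0,6,0,0,0,0]
    - [0,0,5,0,0,0,0]
    - [0,0,0,0,0,0,0]

```text
time_s: 10.35
ee_pos: [0.499, -0.0513, 0.008]
eef_rot: [-3.14, -0.0, 1.53]
contact_force: [0.6, 0.7, 0.2]
finger_gap: 0.501
finger_force: 0.0
```

send_rows:
  rows:
    - [0,0,0,0,0,0,1]
    - [0,0,0,0,0,0,1]
    - [0,0,0,0,0,0,1]
    - [0,0,0,0,0,0,1]
    - [0,0,0,0,0,0,1]
    - [0,0,0,0,0,0,1]
    - [0,0,0,0,0,0,1]

```text
time_s: 11.05
ee_pos: [0.4999, -0.0513, 0.0091]
eef_rot: [3.141, 0.0, 1.53]
contact_force: [0.2, -0.2, -0.3]
finger_gap: 0.148
finger_force: 29.8
```

Gripped (13.8 mm, 30 N): the real fingertips end about 33 mm above the reported TCP, so I'll allow for that. Draw and lift.

send_rows:
  rows:
    - [-10,0,0,0,0,0,1]
    - [-10,0,0,0,0,0,1]
    - [-10,0,0,0,0,0,1]
    - [-15,0,0,0,0,0,1]
    - [-15,0,0,0,0,0,1]
    - [-10,0,0,0,0,0,1]
    - [0,0,0,0,0,0,1]

```text
time_s: 11.75
ee_pos: [0.4963, -0.1242, 0.009]
eef_rot: [3.141, 0.002, 1.526]
contact_force: [-0.5, 0.1, -0.2]
finger_gap: 0.145
finger_force: 29.8
```

send_rows:
  rows:
    - [0,0,-20,0,0,0,1]
    - [0,0,-30,0,0,0,1]
    - [0,0,-40,0,0,0,1]
    - [0,0,-40,0,0,0,1]
    - [0,0,0,0,0,0,1]

```text
time_s: 12.25
ee_pos: [0.5003, -0.1222, 0.1436]
eef_rot: [3.131, 0.001, 1.531]
contact_force: [0.2, -0.1, -0.7]
finger_gap: 0.149
finger_force: 29.8
```

```bash
python3 - <<'E'
from h import *
delta([.45,-.325,.17])
p=shot("wrist"); C=cloud(p); np.savez("w5.npz",C=C,im=p["image"])
x,y,z=np.moveaxis(C,-1,0); im=p["image"].astype(int)
T=np.linalg.inv(p["T"]@np.linalg.inv(p["hand_eye"])); t=C@T[:3,:3].T+T[:3,3]
red=(im[...,0]>1.8*im[...,1])&(abs(t[...,1])<.02)&(t[...,2]>-.1)&(t[...,2]<0)
print("red tool",np.percentile(t[red],[2,50,98],axis=0).round(4).tolist())
g=(abs(t[...,1])<.015)&(t[...,2]>-.07)&(t[...,2]<-.03)&(t[...,0]>.03)&(t[...,0]<.12)
print("shank tool",np.percentile(t[g],[2,50,98],axis=0).round(4).tolist(), rect(t[g]))
# notch from static cams
for n in ("top","scene"):
    p=shot(n);C=cloud(p)
    for d in find(p,"notch")[:4]:
        P=C[d["mask"]]; Q=P[P[:,2]>.05]; print(n,d["confidence"],rect(Q),len(Q))
p=shot("top"); q=proj(p,[.455,-.275,.05]); save(p,"pics/t2.png",crop=(q[0]-40,q[1]-30,q[0]+40,q[1]+30),s=9)
E
```

```text
t 12.25 pos [ 0.5003 -0.1222  0.1436] rot [3.1312e+00 1.5000e-03 1.5306e+00] gap 13.9 ff 29.8 F [ 0.2 -0.1 -0.7]
 turn [0. 0. 0.]  shift now-axes [-204.7  -41.9  -26.5]  end-axes [-204.7  -41.9  -26.5]
red tool [[-0.0213, -0.0079, -0.0541], [0.0019, -0.0014, -0.0513], [0.0216, 0.0058, -0.0497]]
shank tool [[0.0312, -0.0042, -0.0455], [0.0559, -0.0004, -0.0438], [0.0778, 0.0033, -0.0407]] (array([54.2, -0.6]), 48.4, 8.0, 0.61)
top 0.88 (array([ 422.1, -158.9]), 296.5, 55.9, -74.76) 232
top 0.57 (array([ 366.1, -192.9]), 335.8, 53.3, 84.36) 246
top 0.52 (array([356.1, -23.2]), 0.0, 0.0, 0.0) 2
scene 0.8 (array([770.3, -47.6]), 1066.6, 43.4, 35.55) 111
scene 0.77 (array([796.2, -86.2]), 1072.2, 57.2, 43.78) 129
scene 0.69 (array([811.,  -4.]), 948.1, 57.2, 37.82) 137
scene 0.42 (array([848. , 101.7]), 754.2, 201.5, 9.62) 3510
```

View pics/t2.png

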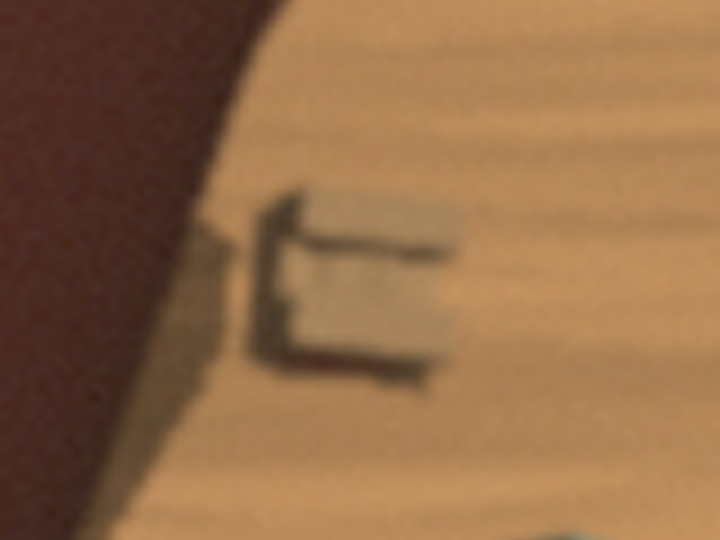

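send_rows:
  rows:
    - [-20,-4,-5,0,0,0,1]
    - [-42,-7,-5,0,0,0,1]
    - [-42,-7,-5,0,0,0,1]
    - [-42,-7,0,0,0,0,1]
    - [-40,-7,0,0,0,0,1]
    - [-22,-5,0,0,0,0,1]
    - [0,0,0,0,0,0,1]
    - [0,0,0,0,0,0,1]
    - [0,0,0,0,0,0,1]

```text
time_s: 13.45
ee_pos: [0.4519, -0.3253, 0.153]
eef_rot: [-3.14, -0.002, 1.532]
contact_force: [0.4, 0.6, -0.6]
finger_gap: 0.146
finger_force: 29.8
```

```bash
python3 - <<'E'
from h import *
delta([.455,-.328,.16])
p=shot("wrist"); C=cloud(p); save(p,"pics/w6.png",s=1.5)
x,y,z=np.moveaxis(C,-1,0)
n=(x>.41)&(x<.5)&(y>-.32)&(y<-.23)
t=n&(z>.052)&(z<.064); print("tops",t.sum(),rect(C[t]))
k,lab=cv2.connectedComponents(cv2.erode(t.astype(np.uint8),np.ones((2,2))))
for i in range(1,k):
    if (lab==i).sum()>40: print(i,(lab==i).sum(),rect(C[lab==i]),np.median(z[lab==i]))
f=n&(abs(z-.039)<.004); print("floor",f.sum(),rect(C[f]) if f.sum()>5 else "")
E
```

```text
t 13.45 pos [ 0.4519 -0.3253  0.153 ] rot [-3.1404e+00 -2.4000e-03  1.5324e+00] gap 13.6 ff 29.8 F [ 0.4  0.6 -0.6]
 turn [0. 0. 0.]  shift now-axes [-2.6  3.2 -7. ]  end-axes [-2.6  3.2 -7. ]
tops 1210 (array([ 455. , -275.2]), 44.1, 44.0, -8.8)
1 517 (array([ 440.7, -273.2]), 42.9, 12.9, 81.47) 0.057649223774934644
2 556 (array([ 470.2, -277.9]), 43.0, 13.1, 81.26) 0.057703193375798406
floor 66 (array([ 460.6, -271.1]), 44.5, 35.9, -84.54)
```

View pics/w6.png

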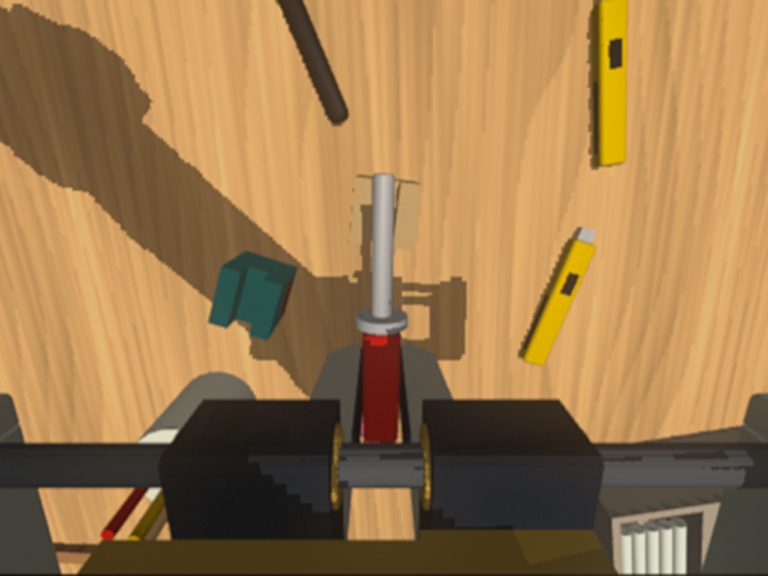

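send_rows:
  rows:
    - [0,0,0,0,0,0.112,1]
    - [-3,-3.5,20,0,0,0,1]
    - [0,0,35,0,0,0,1]
    - [0,0,35,0,0,0,1]
    - [0,0,25,0,0,0,1]
    - [0,0,0,0,0,0,1]
    - [0,0,0,0,0,0,1]

```text
time_s: 14.2
ee_pos: [0.4481, -0.3293, 0.0393]
eef_rot: [-3.142, -0.0, 1.419]
contact_force: [0.2, -0.0, -0.7]
finger_gap: 0.147
finger_force: 29.8
```

```bash
python3 - <<'E'
from h import *
delta([.4479,-.3279,.002],1.42)
p=shot("wrist"); C=cloud(p)
x,y,z=np.moveaxis(C,-1,0)
n=(x>.41)&(x<.5)&(y>-.32)&(y<-.23)
t=n&(z>.052)&(z<.062)
k,lab=cv2.connectedComponents(cv2.erode(t.astype(np.uint8),np.ones((2,2))))
for i in range(1,k):
    if (lab==i).sum()>40: print(i,(lab==i).sum(),rect(C[lab==i]),np.median(z[lab==i]))
s=n&(z>.069)&(z<.09); print("shank",s.sum(),rect(C[s]),np.percentile(z[s],[5,50,95]))
E
```

```text
t 14.2 pos [ 0.4481 -0.3293  0.0393] rot [-3.1415e+00 -2.0000e-04  1.4195e+00] gap 13.7 ff 29.8 F [ 0.2 -0.  -0.7]
 turn [-0.     -0.0002 -0.0005]  shift now-axes [ 1.3 -0.4 37.3]  end-axes [ 1.3 -0.4 37.3]
1 1513 (array([ 440.4, -273.7]), 43.2, 13.5, 81.41) 0.057699955646902085
2 1514 (array([ 470. , -278.2]), 43.2, 13.6, 81.41) 0.0577212099653005
shank 2269 (array([ 446.7, -285.4]), 69.7, 32.1, 83.86) [0.07686266 0.08325482 0.08953195]
```

send_rows:
  rows:
    - [0.5,-0.4,10,0,0,0,1]
    - [0,0,10,0,0,0,1]
    - [0,0,8,0,0,0,1]
    - [0,0,6,0,0,0,1]
    - [0,0,3,0,0,0,1]
    - [0,0,0,0,0,0,1]
    - [0,0,0,0,0,0,1]

```text
time_s: 14.95
ee_pos: [0.4471, -0.3297, 0.002]
eef_rot: [3.141, 0.0, 1.418]
contact_force: [-0.7, -0.1, -1.1]
finger_gap: 0.144
finger_force: 29.8
```

send_rows:
  rows:
    - [0,0,0,0,0,0,0.4]
    - [0,0,0,0,0,0,0.4]
    - [0,0,0,0,0,0,0.4]
    - [0,0,0,0,0,0,0.4]
    - [0,0,0,0,0,0,0.4]
    - [0,0,-10,0,0,0,0.4]
    - [0,0,-30,0,0,0,0.4]
    - [0,0,-40,0,0,0,0.4]
    - [0,0,-40,0,0,0,0.4]
    - [0,0,-40,0,0,0,0]

```text
time_s: 15.95
ee_pos: [0.4468, -0.3294, 0.1642]
eef_rot: [3.141, 0.0, 1.417]
contact_force: [0.8, 0.7, 0.6]
finger_gap: 0.346
finger_force: 0.0
```

```bash
python3 - <<'E'
from h import *
p=shot("wrist"); save(p,"pics/w7.png",s=1.5); C=cloud(p);im=p["image"].astype(int);x,y,z=np.moveaxis(C,-1,0)
red=(im[...,0]>1.8*im[...,1])&(x>.4)&(x<.5)&(y>-.37)&(y<-.27)&(z>.02)
print("red",rect(C[red]),np.percentile(C[red],[2,50,98],axis=0).round(4).tolist())
s=(x>.41)&(x<.5)&(y>-.30)&(y<-.24)&(abs(z-.044)<.006); print("shank",rect(C[s]),np.median(z[s]))
# case
b=(abs(z-.078)<.006)&(x>.5)&(x<.7)&(y>-.06)&(y<.2)
for n in ("top","scene"):
    q=shot(n);D=cloud(q)
    for l in ("scraper","case"):
        for d in find(q,l)[:1]:
            P=D[d["mask"]]; 
            if l=="case": P=P[abs(P[:,2]-.078)<.005]; P=P[(P[:,0]>.517)]
            print(n,l,d["confidence"],rect(P),np.percentile(P[:,2],[5,50,95]).round(3))
delta([.44,.33,.25],0.1)
E
```

```text
red (array([ 445.3, -330. ]), 45.1, 13.9, 79.74) [[0.4374, -0.3508, 0.0506], [0.4456, -0.3291, 0.0523], [0.4537, -0.3084, 0.0536]]
shank (array([ 455. , -275.8]), 48.9, 16.1, 81.24) 0.04446644484981507
top scraper 0.74 (array([372.9, 209.8]), 441.0, 154.3, 66.6) [0.008 0.018 0.03 ]
top case 0.95 (array([589.4,  59.9]), 179.6, 137.8, 87.32) [0.076 0.079 0.081]
scene scraper 0.59 (array([436.6, 359.7]), 169.6, 33.2, 4.41) [0.013 0.018 0.029]
scene case 0.93 (array([592.3,  56.4]), 180.8, 141.6, 87.39) [0.075 0.078 0.081]
t 16.3 pos [ 0.4463 -0.3284  0.1607] rot [-3.1389e+00 -1.5000e-03  1.4179e+00] gap 46.3 ff 0.0 F [ 0.5 -0.1 -0.1]
 turn [-3.3000e-03  5.0000e-04  1.3179e+00]  shift now-axes [ 649.9 -106.7  -88. ]  end-axes [  59.5 -655.8  -89.3]
```

View pics/w7.png

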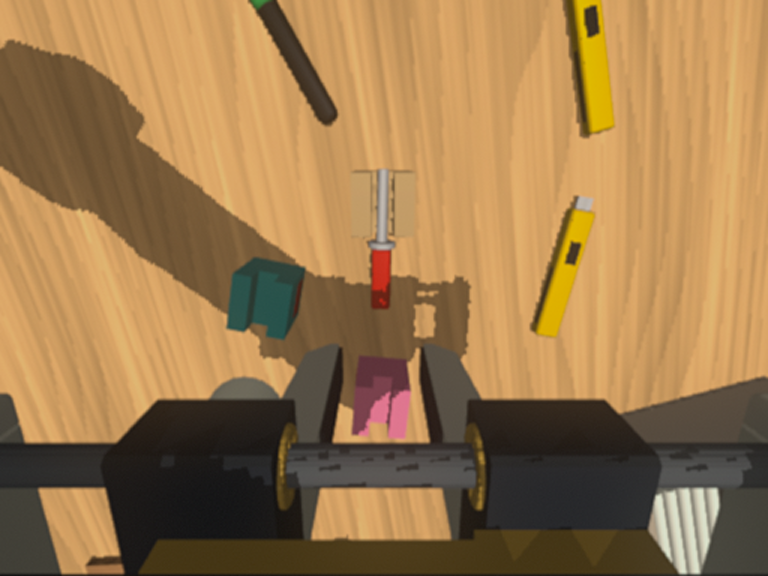

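Pin is parked in the plywood notch (shank in notch at (383,200), z ok). Now to the scraper.

send_rows:
  rows:
    - [0,0,-10,0,0,0.146,0]
    - [0,0,-10,0,0,0.146,0]
    - [0,0,-10,0,0,0.146,0]
    - [0,0,-10,0,0,0.146,0]
    - [0,0,-10,0,0,0.146,0]
    - [0,0,-10,0,0,0.146,0]
    - [0,0,-10,0,0,0.146,0]
    - [0,0,-10,0,0,0.146,0]
    - [0,0,-10,0,0,0.146,0]
    - [0,0,0,0,0,0,0]

```text
time_s: 17.3
ee_pos: [0.4472, -0.3296, 0.2515]
eef_rot: [3.141, 0.001, 0.104]
contact_force: [-0.0, -0.5, -0.0]
finger_gap: 0.502
finger_force: 0.0
```

send_rows:
  rows:
    - [2,-30,0,0,0,0,0]
    - [2,-48,0,0,0,0,0]
    - [2,-48,0,0,0,0,0]
    - [2,-48,0,0,0,0,0]
    - [2,-48,0,0,0,0,0]
    - [2,-48,0,0,0,0,0]
    - [2,-48,0,0,0,0,0]
    - [2,-48,0,0,0,0,0]
    - [2,-48,0,0,0,0,0]
    - [2,-48,0,0,0,0,0]

```text
time_s: 18.3
ee_pos: [0.4178, 0.1342, 0.251]
eef_rot: [3.141, 0.002, 0.108]
contact_force: [1.0, -0.3, -0.1]
finger_gap: 0.501
finger_force: 0.0
```

send_rows:
  rows:
    - [0,-48,0,0,0,0,0]
    - [0,-48,0,0,0,0,0]
    - [0,-48,0,0,0,0,0]
    - [0,-48,0,0,0,0,0]
    - [0,-38,0,0,0,0,0]
    - [0,0,0,0,0,0,0]
    - [0,0,0,0,0,0,0]

```text
time_s: 19.0
ee_pos: [0.3944, 0.3609, 0.2503]
eef_rot: [3.138, 0.002, 0.108]
contact_force: [0.0, -1.1, -0.3]
finger_gap: 0.501
finger_force: 0.0
```

```bash
cat >> h.py <<'E'
def scr(p):
    C=cloud(p)
    for d in find(p,"scraper")[:1]:
        m=cv2.erode(d["mask"].astype(np.uint8),np.ones((3,3)))>0
        P=C[m]; zt=np.percentile(P[:,2],97)
        H=P[P[:,2]>.0225]; B=P[(P[:,2]<.0205)&(P[:,2]>.01)]
        print("scraper",round(d["confidence"],2),"all",rect(P),"handle",rect(H),"blade",rect(B),"z",np.percentile(P[:,2],[5,50,95]).round(4))
    return C
E
python3 - <<'E'
from h import *
delta([.40,.36,.25],.1)
p=shot("wrist"); scr(p)
E
```

```text
t 19.0 pos [0.3944 0.3609 0.2503] rot [3.1385e+00 2.0000e-03 1.0790e-01] gap 46.6 ff 0.0 F [ 0.  -1.1 -0.3]
 turn [0.0031 0.002  0.0079]  shift now-axes [5.5 1.5 0.3]  end-axes [5.5 1.5 0.3]
scraper 0.85 all (array([437.2, 359.7]), 165.2, 27.0, 8.25) handle (array([414.9, 358.5]), 120.5, 17.1, 7.22) blade (array([482.6, 366.2]), 73.5, 27.0, 8.25) z [0.0147 0.0166 0.0277]
```

send_rows:
  rows:
    - [0,0,0,0,0,-0.033,0]
    - [19,3.5,30,0,0,0,0]
    - [19.5,3.5,40,0,0,0,0]
    - [0,0,45,0,0,0,0]
    - [0,0,45,0,0,0,0]
    - [0,0,45,0,0,0,0]
    - [0,0,30,0,0,0,0]
    - [0,0,15,0,0,0,0]
    - [0,0,0,0,0,0,0]
    - [0,0,0,0,0,0,0]

```text
time_s: 20.1
ee_pos: [0.4358, 0.3592, 0.0034]
eef_rot: [-3.141, -0.002, 0.137]
contact_force: [-0.0, 0.1, 0.3]
finger_gap: 0.501
finger_force: 0.0
```

```bash
python3 - <<'E'
from h import *
delta([.4336,.3592,-.024],.141)
p=shot("wrist"); C=scr(p)
T=np.linalg.inv(p["T"]@np.linalg.inv(p["hand_eye"])); t=C@T[:3,:3].T+T[:3,3]
# lowest finger points
f=(abs(t[...,0]-.0105)<.004)&(abs(t[...,1])>.02)&(abs(t[...,1])<.07)&(t[...,2]<-.02)
print("finger z tool max",np.percentile(t[f][:,2],[90,98,99.5,100]).round(4) if f.any() else None, f.sum())
E
```

```text
t 20.1 pos [0.4358 0.3592 0.0034] rot [-3.1408e+00 -2.4000e-03  1.3650e-01] gap 46.5 ff 0.0 F [-0.   0.1  0.3]
 turn [-0.0008 -0.0024 -0.0045]  shift now-axes [-2.2 -0.3 27.4]  end-axes [-2.1 -0.3 27.4]
scraper 0.6 all (array([436.8, 359.9]), 167.1, 28.9, 7.28) handle (array([434.3, 358.9]), 161.7, 19.0, 7.89) blade (array([482.5, 365.7]), 74.7, 28.9, 7.56) z [0.015  0.0163 0.0276]
finger z tool max [-0.0469 -0.0358 -0.032  -0.0299] 4817
```

send_rows:
  rows:
    - [-2,0,8,0,0,0,0]
    - [0,0,8,0,0,0,0]
    - [0,0,6,0,0,0,0]
    - [0,0,3,0,0,0,0]
    - [0,0,0,0,0,0,1]
    - [0,0,0,0,0,0,1]
    - [0,0,0,0,0,0,1]
    - [0,0,0,0,0,0,1]
    - [0,0,0,0,0,0,1]
    - [0,0,0,0,0,0,1]

```text
time_s: 21.2
ee_pos: [0.4326, 0.3589, -0.0228]
eef_rot: [-3.142, -0.0, 0.137]
contact_force: [0.6, 0.1, 0.6]
finger_gap: 0.191
finger_force: 30.0
```

send_rows:
  rows:
    - [0,0,0,0,0,0,1]
    - [0,0,-10,0,0,0,1]
    - [0,0,-20,0,0,0,1]
    - [0,0,-30,0,0,0,1]
    - [0,0,-30,0,0,0,1]
    - [0,0,-30,0,0,0,1]
    - [0,0,0,0,0,0,1]
    - [0,0,0,0,0,0,1]

```text
time_s: 22.0
ee_pos: [0.432, 0.3592, 0.0974]
eef_rot: [-3.141, 0.0, 0.137]
contact_force: [-1.8, 0.3, -0.7]
finger_gap: 0.191
finger_force: 30.0
```

```bash
python3 - <<'E'
from h import *
c=np.array([.5865,.060,0]); a=np.deg2rad(-2.6); Rz=R.from_euler('z',a).as_matrix()
p=shot("wrist"); C=cloud(p)
T=np.linalg.inv(p["T"]@np.linalg.inv(p["hand_eye"])); t=C@T[:3,:3].T+T[:3,3]
b=(t[...,0]>.02)&(t[...,0]<.11)&(abs(t[...,1])<.03)&(t[...,2]<-.02)&(t[...,2]>-.06)
P=t[b]; print(b.sum(),rect(P),np.percentile(P,[1,50,99],axis=0).round(4).tolist())
A=np.c_[P[:,0],P[:,1],np.ones(len(P))]; print("plane",np.linalg.lstsq(A,P[:,2],rcond=None)[0])
delta(c+Rz@[-.215,0,.1],a)
E
```

```text
6734 (array([54.2, -1.5]), 68.3, 30.1, -0.12) [[0.0208, -0.0161, -0.0402], [0.0573, -0.0016, -0.0388], [0.0874, 0.0132, -0.0373]]
plane [-0.00054579  0.00095292 -0.03874167]
t 22.05 pos [0.4313 0.359  0.0963] rot [-3.1416e+00  1.9000e-03  1.3720e-01] gap 17.8 ff 30.0 F [-0.2 -0.6 -0.8]
 turn [0.0002 0.0019 0.1825]  shift now-axes [-98.6 278.4  -3.5]  end-axes [-46.4 291.6  -3.7]
```

send_rows:
  rows:
    - [0,0,0,0,0,0.0915,1]
    - [0,0,0,0,0,0.0915,1]
    - [1,30,0,0,0,0,1]
    - [1,45,0,0,0,0,1]
    - [1,45,0,0,0,0,1]
    - [1,45,0,0,0,0,1]
    - [1,45,0,0,0,0,1]
    - [1,45,0,0,0,0,1]
    - [0,36,0,0,0,0,1]
    - [0,0,0,0,0,0,1]

```text
time_s: 23.05
ee_pos: [0.4237, 0.0626, 0.0969]
eef_rot: [3.139, 0.001, -0.057]
contact_force: [-0.1, 0.5, 0.1]
finger_gap: 0.193
finger_force: 30.0
```

```bash
python3 - <<'E'
from h import *
c=np.array([.5865,.060,0]); a=-.045; Rz=R.from_euler('z',a).as_matrix()
delta(c+Rz@[-.163,0,.0275],a)
p=shot("wrist"); C=cloud(p);save(p,"pics/w8.png",s=1.5)
np.savez("w8.npz",C=C,im=p["image"])
L=(C-c)@Rz; x,y,z=np.moveaxis(L,-1,0)
for yy in (-30,-10,40,60): # lid top profile along case x
    m=(abs(y*1000-yy)<2)&(abs(z-.078)<.004); print(yy,(x[m]*1000).min().round(1),(x[m]*1000).max().round(1))
m=(abs(x)<.05)&(abs(z-.078)<.004); print("y",np.percentile(y[m],[0.2,99.8]))
for yv in (40,60): # edge angle
    pass
q=cv2.morphologyEx((abs(z-.078)<.004).astype(np.uint8),cv2.MORPH_OPEN,np.ones((7,7)))>0; print(rect(C[q]))
E
```

```text
t 23.05 pos [0.4237 0.0626 0.0969] rot [ 3.1391e+00  9.0000e-04 -5.6800e-02] gap 18.0 ff 30.0 F [-0.1  0.5  0.1]
 turn [ 0.0025  0.0009 -0.0118]  shift now-axes [-0.2 -4.9 69.3]  end-axes [-0.2 -4.8 69.4]
-30 -63.9 -15.6
-10 -63.7 -15.0
40 -63.7 -14.6
60 -63.7 -14.3
y [-0.08865635  0.08931239]
(array([531.8,  63. ]), 180.3, 80.3, 86.71)
```

View pics/w8.png

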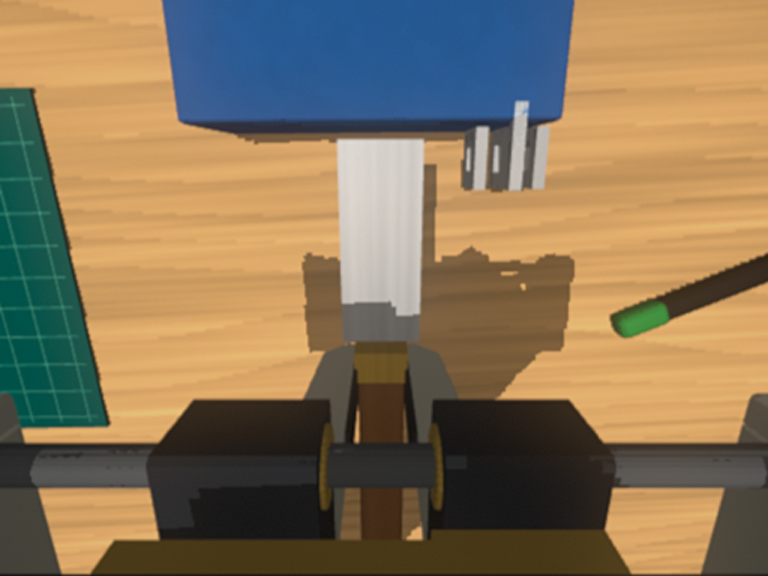

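send_rows:
  rows:
    - [-2,-5,15,0,0,-0.01,1]
    - [0,0,20,0,0,0,1]
    - [0,0,20,0,0,0,1]
    - [0,0,14,0,0,0,1]
    - [0,0,0,0,0,0,1]
    - [0,0,0,0,0,0,1]

```text
time_s: 23.7
ee_pos: [0.4227, 0.0739, 0.0275]
eef_rot: [3.141, 0.002, -0.035]
contact_force: [-1.1, 0.1, -0.1]
finger_gap: 0.19
finger_force: 30.0
```

```bash
python3 - <<'E'
from h import *
c=np.array([.5853,.0603,0]); a=-.048; Rz=R.from_euler('z',a).as_matrix()
delta(c+Rz@[-.123,0,.0275],a)
p=shot("wrist"); C=cloud(p);L=(C-c)@Rz; x,y,z=np.moveaxis(L,-1,0)
m=(abs(y)<.012)&(x>-.13)&(x<-.072)&(z>.05)&(z<.09); print("blade",m.sum(),np.percentile(z[m],[5,50,95]).round(4),np.percentile(x[m],[1,99]).round(4))
m=(abs(y-.05)<.02)&(x>-.06)&(x<0)&(z>.07); print("lid",np.median(z[m]))
E
```

```text
t 23.7 pos [0.4227 0.0739 0.0275] rot [ 3.1413e+00  1.7000e-03 -3.4600e-02] gap 17.6 ff 30.0 F [-1.1  0.1 -0.1]
 turn [0.0003 0.0017 0.0134]  shift now-axes [39.9  6.3 -0.1]  end-axes [40.   5.8 -0. ]
blade 3581 [0.0652 0.0663 0.0673] [-0.1293 -0.0753]
lid 0.07780513081021512
```

send_rows:
  rows:
    - [0,6,0,0,0,0.013,1]
    - [6,0,0,0,0,0,1]
    - [10,0,0,0,0,0,1]
    - [10,0,0,0,0,0,1]
    - [10,0,0,0,0,0,1]
    - [10,0,0,0,0,0,1]
    - [4,0,0,0,0,0,1]
    - [0,0,0,0,0,0,1]

```text
time_s: 24.55
ee_pos: [0.4736, 0.0644, 0.0278]
eef_rot: [3.141, -0.0, -0.049]
contact_force: [-0.3, 0.5, -0.1]
finger_gap: 0.19
finger_force: 30.0
```

send_rows:
  rows:
    - [0,0,-3,0,0,0,1]
    - [0,0,-3,0,0,0,1]
    - [0,0,-4,0,0,0,1]
    - [0,0,-4,0,0,0,1]
    - [0,0,-4,0,0,0,1]
    - [0,0,0,0,0,0,1]

```text
time_s: 25.15
ee_pos: [0.4729, 0.0647, 0.0465]
eef_rot: [-3.141, -0.0, -0.049]
contact_force: [2.0, 0.1, -2.9]
finger_gap: 0.191
finger_force: 30.0
```

```bash
cat >> h.py <<'E'
c=np.array([.5853,.0603,0]); a=-.048; Rz=R.from_euler('z',a).as_matrix()
def lid(p):
    C=cloud(p);L=(C-c)@Rz; x,y,z=np.moveaxis(L,-1,0)
    m=(abs(y-.06)<.025)&(x>-.065)&(x<.065)&(z>.072)&(z<.21)
    if m.sum()>50:
        k,b=np.polyfit(x[m],z[m],1); print("lid slope ang",round(-np.arctan(k),3),"z front",round(k*-.065+b,4),m.sum())
    m=(abs(y)<.012)&(x>-.13)&(x<-.068)&(z>.05)&(z<.15); 
    if m.sum()>30: k,b=np.polyfit(x[m],z[m],1); print("blade slope",round(k,4),"z at -.1:",round(k*-.1+b,4))
E
python3 - <<'E'
from h import *
delta(c+Rz@[-.113,0,.05],a); lid(shot("wrist")); lid(shot("top"))
E
```

```text
t 25.15 pos [0.4729 0.0647 0.0465] rot [-3.1413e+00 -3.0000e-04 -4.9000e-02] gap 17.8 ff 30.0 F [ 2.   0.1 -2.9]
 turn [-0.0003 -0.0003 -0.001 ]  shift now-axes [-0.5 -1.  -3.5]  end-axes [-0.5 -1.  -3.5]
lid slope ang 0.157 z front 0.0994 16793
blade slope -0.4735 z at -.1: 0.0971
lid slope ang 0.183 z front 0.1025 234
```

send_rows:
  rows:
    - [6,0,-9.5,0,0,0,1]
    - [6,0,-9.5,0,0,0,1]
    - [4,0,-7.5,0,0,0,1]
    - [4,0,-7.5,0,0,0,1]
    - [5.5,0,-6.5,0,0,0,1]
    - [5.5,0,-6.5,0,0,0,1]
    - [0,0,0,0,0,0,1]

```text
time_s: 25.95
ee_pos: [0.5064, 0.0628, 0.0943]
eef_rot: [3.141, -0.005, -0.049]
contact_force: [-1.3, -0.6, -1.2]
finger_gap: 0.19
finger_force: 30.0
```

```bash
python3 - <<'E'
from h import *
delta(c+Rz@[-.082,0,.0935],a); 
p=shot("wrist"); save(p,"pics/w9.png",s=1.2); lid(p); lid(shot("top"))
E
```

```text
t 25.95 pos [0.5064 0.0628 0.0943] rot [ 3.1413 -0.0046 -0.0489] gap 17.6 ff 30.0 F [-1.3 -0.6 -1.2]
 turn [ 0.0003 -0.0046 -0.0009]  shift now-axes [-3.  -1.3  0.8]  end-axes [-3.  -1.3  0.8]
lid slope ang 0.793 z front 0.2166 15939
blade slope -0.0099 z at -.1: 0.1438
blade slope 0.0139 z at -.1: 0.1448
```

View pics/w9.png

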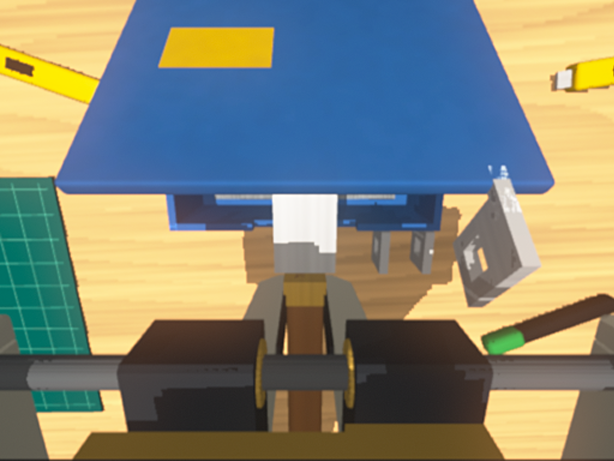

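The lid is up at about 0.8 rad on the blade (305,220), and its lug (500,250) swings towards the gripper body, so I shift the tip outward before pushing on.

send_rows:
  rows:
    - [-8,0,-8,0,0,0,1]
    - [-8,0,-8,0,0,0,1]
    - [-8,0,-9,0,0,0,1]
    - [5.7,0,-4,0,0,0,1]
    - [5.7,0,-4,0,0,0,1]
    - [5.7,0,-4,0,0,0,1]
    - [7,0,-3.7,0,0,0,1]
    - [7,0,-3.7,0,0,0,1]
    - [7,0,-3.7,0,0,0,1]

```text
time_s: 26.95
ee_pos: [0.5188, 0.0625, 0.1412]
eef_rot: [3.141, 0.0, -0.049]
contact_force: [-1.2, 0.3, -1.9]
finger_gap: 0.187
finger_force: 30.0
```

```bash
cat >> h.py <<'E'
def lid2(p):
    C=cloud(p);L=(C-c)@Rz; x,y,z=np.moveaxis(L,-1,0)
    m=(abs(y-.055)<.03)&(x>-.07)&(x<.11)&(z>.09)&(z<.22)&(z-.07>(.0*x))
    if m.sum()>50:
        P=np.c_[x[m],z[m]]; mu=P.mean(0); u=np.linalg.svd(P-mu,full_matrices=False)[2][0]
        u=u if u[1]>0 else -u
        print("lid ang",round(np.arctan2(u[1],-u[0]),3),"through",mu.round(3),m.sum(),"ranges",P.min(0).round(3),P.max(0).round(3))
E
python3 - <<'E'
from h import *
delta(c+Rz@[-.066,0,.1425],a)
for n in ("wrist","scene","top"): lid2(shot(n))
E
```

```text
t 26.95 pos [0.5188 0.0625 0.1412] rot [ 3.1414  0.     -0.0489] gap 17.4 ff 30.0 F [-1.2  0.3 -1.9]
 turn [ 0.0002  0.     -0.0009]  shift now-axes [ 0.5 -1.  -1.3]  end-axes [ 0.5 -1.  -1.3]
lid ang 1.131 through [0.035 0.163] 7065 ranges [-0.059  0.09 ] [0.068 0.213]
lid ang 1.172 through [0.046 0.145] 1116 ranges [0.019 0.09 ] [0.072 0.195]
```

send_rows:
  rows:
    - [7.7,0,-2,0,0,0,1]
    - [7.7,0,-2,0,0,0,1]
    - [7.7,0,-2,0,0,0,1]
    - [6.7,0,-0.7,0,0,0,1]
    - [6.7,0,-0.7,0,0,0,1]
    - [6.7,0,-0.7,0,0,0,1]
    - [5,0,0,0,0,0,1]
    - [5,0,0,0,0,0,1]
    - [3,0,0,0,0,0,1]
    - [0,0,0,0,0,0,1]

```text
time_s: 28.1
ee_pos: [0.5748, 0.0596, 0.1491]
eef_rot: [3.141, -0.001, -0.049]
contact_force: [-0.5, 0.3, -0.7]
finger_gap: 0.191
finger_force: 30.0
```

```bash
python3 - <<'E'
from h import *
delta(c+Rz@[-.011,0,.15],a)
for n in ("wrist","scene","top"): lid2(shot(n))
E
```

```text
t 28.1 pos [0.5748 0.0596 0.1491] rot [ 3.1413e+00 -9.0000e-04 -4.9100e-02] gap 17.7 ff 30.0 F [-0.5  0.3 -0.7]
 turn [ 0.0003 -0.0009 -0.0011]  shift now-axes [-0.5 -1.2 -0.9]  end-axes [-0.5 -1.2 -0.9]
lid ang 1.702 through [0.079 0.18 ] 4159 ranges [0.069 0.09 ] [0.086 0.201]
lid ang 1.641 through [0.083 0.153] 732 ranges [0.076 0.09 ] [0.089 0.201]
```

send_rows:
  rows:
    - [-20,0,0,0,0,0,1]
    - [-40,0,0,0,0,0,1]
    - [-40,0,0,0,0,0,1]
    - [-28,0,0,0,0,0,1]
    - [0,-40,0,0,0,0,1]
    - [0,-45,0,0,0,0,1]
    - [0,-45,0,0,0,0,1]
    - [0,-45,0,0,0,0,1]
    - [0,-45,0,0,0,0,1]
    - [0,-45,0,0,0,0,1]

```text
time_s: 29.25
ee_pos: [0.4593, 0.3331, 0.1495]
eef_rot: [-3.141, -0.001, -0.048]
contact_force: [0.9, -0.1, -1.7]
finger_gap: 0.19
finger_force: 30.0
```

send_rows:
  rows:
    - [0,-30,20,0,0,-0.093,1]
    - [0,0,30,0,0,-0.093,1]
    - [0,0,40,0,0,0,1]
    - [0,0,30,0,0,0,1]
    - [0,0,0,0,0,0,1]
    - [0,0,0,0,0,0,1]

```text
time_s: 29.85
ee_pos: [0.4614, 0.3606, 0.0298]
eef_rot: [3.141, -0.001, 0.137]
contact_force: [0.2, 0.2, -0.5]
finger_gap: 0.19
finger_force: 30.0
```

```bash
python3 - <<'E'
from h import *
delta([.4326,.3589,-.0215],.137)
for n in ("scene","top"): lid2(shot(n))
E
```

```text
t 29.85 pos [0.4614 0.3606 0.0298] rot [ 3.1413e+00 -1.1000e-03  1.3680e-01] gap 17.7 ff 30.0 F [ 0.2  0.2 -0.5]
 turn [ 0.0003 -0.0011 -0.0002]  shift now-axes [-28.8  -2.2  51.3]  end-axes [-28.8  -2.2  51.3]
lid ang 1.643 through [0.083 0.153] 729 ranges [0.076 0.09 ] [0.089 0.202]
lid ang 1.679 through [0.074 0.156] 621 ranges [0.066 0.09 ] [0.085 0.203]
```

send_rows:
  rows:
    - [-14,-1,20,0,0,0,1]
    - [-14,-1,15,0,0,0,1]
    - [0,0,10,0,0,0,1]
    - [0,0,5,0,0,0,1]
    - [0,0,1,0,0,0,1]
    - [0,0,0,0,0,0,0]
    - [0,0,0,0,0,0,0]
    - [0,0,0,0,0,0,0]
    - [0,0,0,0,0,0,0]
    - [0,0,-10,0,0,0,0]

```text
time_s: 30.95
ee_pos: [0.4319, 0.3584, -0.0124]
eef_rot: [3.141, 0.002, 0.137]
contact_force: [0.1, -0.0, 0.5]
finger_gap: 0.496
finger_force: 0.0
```

send_rows:
  rows:
    - [0,0,-30,0,0,0,-0.2]
    - [0,0,-30,0,0,-0.14,-0.2]
    - [0,0,-30,0,0,-0.15,-0.2]
    - [0,0,-30,0,0,-0.15,-0.2]
    - [0,0,-30,0,0,-0.15,-0.2]
    - [0,0,-30,0,0,-0.15,-0.2]
    - [0,0,0,0,0,-0.15,-0.2]
    - [0,0,0,0,0,-0.15,-0.2]
    - [0,0,0,0,0,0,-0.2]

```text
time_s: 31.85
ee_pos: [0.4329, 0.3584, 0.1694]
eef_rot: [-3.142, -0.002, 1.176]
contact_force: [-0.4, -1.1, 0.2]
finger_gap: 0.602
finger_force: 0.0
```

```bash
cat >> h.py <<'E'
def knives(p):
    C=cloud(p); out=[]
    for d in find(p,"knife1")[:6]:
        m=cv2.erode(d["mask"].astype(np.uint8),np.ones((2,2)))>0
        P=C[m]; 
        if len(P)<8 or d["confidence"]<.3: continue
        im=p["image"][m].astype(int); Y=im[:,0]>2*im[:,2]
        t=np.median(P[Y,2]) if Y.sum()>5 else 0
        Q=P[Y&(abs(P[:,2]-t)<.006)]
        if len(Q)>8: print("knife",round(d["confidence"],2),"yellow",rect(Q),"z",round(t,4),"all",rect(P),"uv",np.round(d["uv"]))
E
python3 - <<'E'
from h import *
p=shot("top"); scr(p); knives(p)
delta([.60,.22,.25],1.175)
E
```

```text
scraper 0.9 all (array([372.6, 204.7]), 433.9, 143.8, 67.52) handle (array([370.3, 200.9]), 427.4, 138.1, 68.47) blade (array([439.8, 362.6]), 153.2, 26.3, 6.47) z [0.0146 0.0193 0.0293]
knife 0.85 yellow (array([ 591.7, -359.2]), 109.2, 18.1, 70.53) z 0.0149 all (array([ 592.6, -356.7]), 114.6, 18.1, 70.53) uv [387. 154.]
knife 0.67 yellow (array([ 618.4, -196.8]), 107.2, 20.8, -82.36) z 0.0149 all (array([ 517.2, -107.7]), 354.0, 83.8, -40.99) uv [327. 145.]
knife 0.61 yellow (array([299.8, 200.1]), 59.3, 58.7, 43.86) z 0.0223 all (array([335.8, 108.4]), 259.7, 59.4, -68.31) uv [169. 272.]
knife 0.59 yellow (array([630.6, 246.2]), 108.7, 19.0, 68.46) z 0.0151 all (array([631.9, 249.3]), 119.1, 19.1, 68.53) uv [161. 146.]
t 32.0 pos [0.4327 0.3585 0.1683] rot [3.1416e+00 2.0000e-04 1.1737e+00] gap 55.9 ff 0.0 F [-1.   0.7 -0.9]
 turn [ 0.      0.0002 -0.0013]  shift now-axes [-63.  207.9 -81.7]  end-axes [-63.2 207.8 -81.7]
```

send_rows:
  rows:
    - [-10,44,-8,0,0,0,-0.2]
    - [-10,45,-8,0,0,0,-0.2]
    - [-10,45,-8,0,0,0,-0.2]
    - [-10,45,-8,0,0,0,-0.2]
    - [-11,45,0,0,0,0,-0.2]
    - [0,0,0,0,0,0,-0.2]
    - [0,0,0,0,0,0,-0.2]

```text
time_s: 32.7
ee_pos: [0.6203, 0.2241, 0.1993]
eef_rot: [-3.141, 0.002, 1.172]
contact_force: [-0.1, 0.5, -0.5]
finger_gap: 0.605
finger_force: 0.0
```

```bash
python3 - <<'E'
from h import *
p=shot("wrist"); knives(p)
delta([.633,.247,-.027],1.185)
E
```

```text
knife 0.87 yellow (array([634.4, 246.4]), 107.9, 19.0, 68.18) z 0.0145 all (array([635.1, 248.1]), 121.3, 19.0, 68.18) uv [259. 148.]
t 32.8 pos [0.6188 0.2274 0.1994] rot [-3.1394e+00  2.0000e-04  1.1780e+00] gap 56.0 ff 0.0 F [-0.4  0.2  0.1]
 turn [-0.0021  0.0002 -0.007 ]  shift now-axes [ 23.6   6.1 226.4]  end-axes [ 23.5   5.8 226.4]
```

send_rows:
  rows:
    - [0,0,0,0,0,-0.012,-0.2]
    - [12,4,35,0,0,0,-0.2]
    - [11.5,3.5,40,0,0,0,-0.2]
    - [0,0,45,0,0,0,-0.2]
    - [0,0,45,0,0,0,0.2]
    - [0,0,30,0,0,0,0.2]
    - [0,0,18,0,0,0,0.2]
    - [0,0,10,0,0,0,0.2]
    - [0,0,3.5,0,0,0,0.2]
    - [0,0,0,0,0,0,0.2]

```text
time_s: 33.8
ee_pos: [0.6365, 0.2451, -0.0252]
eef_rot: [3.14, -0.001, 1.189]
contact_force: [-0.1, 0.2, -0.3]
finger_gap: 0.4
finger_force: 0.0
```

send_rows:
  rows:
    - [0,0,0,0,0,0,1]
    - [0,0,0,0,0,0,1]
    - [0,0,0,0,0,0,1]
    - [0,0,0,0,0,0,1]
    - [0,0,0,0,0,0,1]
    - [0,0,0,0,0,0,1]

```text
time_s: 34.4
ee_pos: [0.6363, 0.2449, -0.0252]
eef_rot: [3.141, -0.001, 1.189]
contact_force: [-1.0, -0.3, 6.3]
finger_gap: 0.211
finger_force: 30.0
```

send_rows:
  rows:
    - [0,0,-10,0,0,0,1]
    - [0,0,-30,0,0,0,1]
    - [0,0,-45,0,0,0,1]
    - [0,0,-45,0,0,-0.111,1]
    - [0,0,-45,0,0,-0.111,1]
    - [0,0,-45,0,0,-0.112,1]
    - [0,0,0,0,0,0,1]

```text
time_s: 35.1
ee_pos: [0.6403, 0.2442, 0.2022]
eef_rot: [3.127, -0.004, 1.524]
contact_force: [1.0, 0.7, 0.5]
finger_gap: 0.21
finger_force: 30.0
```

send_rows:
  rows:
    - [0,-25,0,0,0,0,1]
    - [0,-25,0,0,0,0,1]
    - [-35,0,0,0,0,0,1]
    - [-40,0,0,0,0,0,1]
    - [-40,0,0,0,0,0,1]
    - [-40,0,0,0,0,0,1]
    - [-27,0,0,0,0,0,1]
    - [0,0,0,-0.13,0,0,1]
    - [0,0,0,-0.13,0,0,1]
    - [0,0,0,0,0,0,1]

```text
time_s: 36.1
ee_pos: [0.5686, 0.0646, 0.19]
eef_rot: [2.894, -0.001, 1.52]
contact_force: [-1.4, -0.4, -0.3]
finger_gap: 0.215
finger_force: 30.0
```

```bash
cat >> h.py <<'E'
def drop(cx,cy,cz,tilt=.26):
    M=(R.from_euler('xyz',[np.pi,0,a+np.pi/2])*R.from_rotvec([-tilt,0,0])).as_matrix()
    delta(c+Rz@[cx,cy,cz],M=M)
E
python3 - <<'E'
from h import *
drop(-.008,.005,.006)
p=shot("wrist"); C=cloud(p)
T=np.linalg.inv(p["T"]@np.linalg.inv(p["hand_eye"])); t=C@T[:3,:3].T+T[:3,3]; im=p["image"].astype(int)
yl=(im[...,0]>2*im[...,2])&(im[...,1]>90)&(abs(t[...,1])<.02)&(t[...,2]>-.06)&(t[...,2]<0)
print("held knife tool frame",np.percentile(t[yl],[1,50,99],axis=0).round(3).tolist())
L=(C-c)@Rz; x,y,z=np.moveaxis(L,-1,0)
for yy in (.0,.05): m=(abs(y-yy)<.03)&(x>.06)&(x<.12)&(z>.08)&(z<.21); print("lid seen",yy,m.sum(),np.percentile(x[m],[1,50,99]).round(3) if m.any() else "")
E
```

```text
t 36.1 pos [0.5686 0.0646 0.19  ] rot [ 2.8936e+00 -1.1000e-03  1.5203e+00] gap 20.0 ff 30.0 F [-1.4 -0.4 -0.3]
 turn [-0.012  -0.0004 -0.0027]  shift now-axes [  1.3 -36.6 180.5]  end-axes [  1.5 -38.7 180.1]
held knife tool frame [[-0.03, -0.011, -0.042], [0.015, -0.001, -0.04], [0.056, 0.009, -0.037]]
lid seen 0.0 5087 [0.068 0.075 0.085]
lid seen 0.05 6027 [0.068 0.075 0.085]
```

send_rows:
  rows:
    - [1,-8,40,-0.01,0,0,1]
    - [0,-8,40,0,0,0,1]
    - [0,-8,40,0,0,0,1]
    - [0,-6,30,0,0,0,1]
    - [0,-4,20,0,0,0,1]
    - [0,-2,10,0,0,0,1]
    - [0,0,0,0,0,0,1]

```text
time_s: 36.85
ee_pos: [0.5907, 0.0656, 0.0092]
eef_rot: [2.873, -0.0, 1.522]
contact_force: [0.3, 0.2, 0.5]
finger_gap: 0.211
finger_force: 30.0
```

```bash
python3 - <<'E'
from h import *
drop(-.008,.005,.006)
E
```

```text
t 36.85 pos [0.5907 0.0656 0.0092] rot [ 2.8734e+00 -3.0000e-04  1.5224e+00] gap 19.6 ff 30.0 F [0.3 0.2 0.5]
 turn [ 0.0082 -0.0002 -0.0005]  shift now-axes [ -0.5 -13.6  -0.4]  end-axes [ -0.5 -13.6  -0.3]
```

send_rows:
  rows:
    - [0,-6,0,0,0,0,1]
    - [0,-6,0,0,0,0,1]
    - [0,0,0,0,0,0,0.45]
    - [0,0,0,0,0,0,0.45]
    - [0,0,0,0,0,0,0.45]
    - [0,0,0,0,0,0,0.45]
    - [0,2,-10,0,0,0,0.45]
    - [0,8,-40,0,0,0,0.45]
    - [0,8,-40,0,0,0,0.45]
    - [0,8,-40,0,0,0,0.45]

```text
time_s: 37.85
ee_pos: [0.5684, 0.0666, 0.1409]
eef_rot: [2.872, 0.0, 1.523]
contact_force: [0.5, 1.1, 0.1]
finger_gap: 0.277
finger_force: 0.0
```

send_rows:
  rows:
    - [0,8,-40,0,0,0,0]
    - [0,8,-40,0,0,0,0]
    - [0,0,0,0.13,0,0,0]
    - [0,0,0,0.13,0,0,0]
    - [0,0,0,0,0,0,0]

```text
time_s: 38.35
ee_pos: [0.566, 0.067, 0.2208]
eef_rot: [3.13, 0.002, 1.524]
contact_force: [-0.1, 0.5, -0.2]
finger_gap: 0.5
finger_force: 0.0
```

```bash
python3 - <<'E'
from h import *
p=shot("wrist"); knives(p); lid2(p); 
q=shot("top"); knives(q); lid2(q)
delta([.617,-.20,.20],np.deg2rad(97.5))
E
```

```text
knife 0.86 yellow (array([ 621.2, -193.7]), 108.7, 18.8, -82.85) z 0.0143 all (array([601.9, -48.6]), 401.5, 18.8, -82.51) uv [294. 331.]
knife 0.77 yellow (array([567.2,  69.2]), 106.8, 18.9, 87.62) z 0.0204 all (array([567. ,  79.2]), 140.0, 20.0, 87.69) uv [254. 164.]
lid ang 1.678 through [0.076 0.162] 4214 ranges [0.068 0.09 ] [0.086 0.201]
knife 0.87 yellow (array([ 590.9, -359.4]), 108.0, 17.5, 70.77) z 0.0153 all (array([ 503.4, -197.4]), 447.3, 89.6, -61.1) uv [389. 149.]
knife 0.76 yellow (array([ 617.5, -196.9]), 107.6, 18.8, -82.46) z 0.0149 all (array([ 518.7, -109. ]), 357.9, 83.9, -40.99) uv [328. 143.]
knife 0.72 yellow (array([564.1,  42.8]), 55.2, 17.6, 88.11) z 0.0215 all (array([563.2,  42.8]), 55.2, 19.3, 88.78) uv [237. 164.]
t 38.55 pos [0.5616 0.0667 0.2204] rot [ 3.1323e+00 -2.0000e-04  1.5219e+00] gap 46.7 ff 0.0 F [ 0.2  0.1 -0.6]
 turn [ 0.0093  0.0007 -0.1798]  shift now-axes [-263.7   68.2   21. ]  end-axes [-271.6   20.2   20.4]
```

send_rows:
  rows:
    - [0,0,0,0.009,0,-0.088,0]
    - [0,0,0,0,0,-0.088,0]
    - [-30,0,0,0,0,0,0]
    - [-45,0,0,0,0,0,0]
    - [-45,0,0,0,0,0,0]
    - [-45,5,0,0,0,0,0]
    - [-45,10,0,0,0,0,0]
    - [-40,11,0,0,0,0,0]
    - [-16,0,10,0,0,0,0]
    - [0,0,10,0,0,0,0]

```text
time_s: 39.55
ee_pos: [0.621, -0.1974, 0.2011]
eef_rot: [3.141, 0.003, 1.693]
contact_force: [0.5, 0.3, -0.6]
finger_gap: 0.5
finger_force: 0.0
```

```bash
python3 - <<'E'
from h import *
p=shot("wrist"); knives(p)
delta([.6205,-.1945,-.026],np.deg2rad(97.3))
E
```

```text
knife 0.95 yellow (array([ 597. , -353.9]), 99.3, 19.8, 71.44) z 0.0144 all (array([ 609.4, -259.4]), 285.5, 34.9, 82.86) uv [226. 264.]
t 39.65 pos [ 0.621  -0.1914  0.1992] rot [-3.1395e+00 -3.1000e-03  1.6988e+00] gap 46.5 ff 0.0 F [-0.4 -0.1  0.2]
 turn [-0.0021 -0.0031  0.0006]  shift now-axes [ -3.7  -0.4 225.2]  end-axes [ -3.   -0.9 225.2]
```

send_rows:
  rows:
    - [-3,0,40,0,0,0,0]
    - [0,0,45,0,0,0,0]
    - [0,0,45,0,0,0,0]
    - [0,0,40,0,0,0,0]
    - [0,0,30,0,0,0,0]
    - [0,0,15,0,0,0,0]
    - [0,0,9,0,0,0,0]
    - [0,0,0,0,0,0,1]
    - [0,0,0,0,0,0,1]
    - [0,0,0,0,0,0,1]

```text
time_s: 40.65
ee_pos: [0.6246, -0.1971, -0.021]
eef_rot: [3.138, 0.002, 1.699]
contact_force: [0.7, 0.2, -0.5]
finger_gap: 0.291
finger_force: 0.0
```

send_rows:
  rows:
    - [0,0,0,0,0,0,1]
    - [0,0,0,0,0,0,1]
    - [0,0,0,0,0,0,1]
    - [0,0,0,0,0,0,1]

```text
time_s: 41.05
ee_pos: [0.6241, -0.1971, -0.0214]
eef_rot: [3.139, 0.001, 1.699]
contact_force: [-0.9, -0.1, 6.0]
finger_gap: 0.21
finger_force: 30.0
```

```bash
python3 - <<'E'
from h import *
delta(c+Rz@[-.030,.005,.2],a+np.pi/2)
E
```

```text
t 41.05 pos [ 0.6241 -0.1971 -0.0214] rot [3.1388e+00 1.4000e-03 1.6987e+00] gap 19.5 ff 30.0 F [-0.9 -0.1  6. ]
 turn [0.0029 0.0011 0.1759]  shift now-axes [ 270.1  -33.6 -221.9]  end-axes [ 260.3  -81.1 -221.4]
```

send_rows:
  rows:
    - [0,0,-10,0,0,0,1]
    - [0,0,-30,0,0,0,1]
    - [0,0,-45,0,0,0,1]
    - [0,0,-45,0,0,0.088,1]
    - [0,0,-45,0,0,0.088,1]
    - [0,0,-47,0,0,0,1]
    - [0,-40,0,0,0,0,1]
    - [0,-40,0,0,0,0,1]

```text
time_s: 41.85
ee_pos: [0.5435, -0.1933, 0.2009]
eef_rot: [3.137, 0.002, 1.524]
contact_force: [-0.6, -0.6, -1.0]
finger_gap: 0.212
finger_force: 30.0
```

send_rows:
  rows:
    - [40,0,0,0,0,0,1]
    - [44,0,0,0,0,0,1]
    - [44,0,0,0,0,0,1]
    - [44,0,0,0,0,0,1]
    - [44,0,0,0,0,0,1]
    - [44,0,0,0,0,0,1]
    - [0,0,0,-0.13,0,0,1]
    - [0,0,0,-0.13,0,0,1]
    - [0,0,0,0,0,0,1]

```text
time_s: 42.75
ee_pos: [0.5478, 0.0673, 0.196]
eef_rot: [2.891, -0.001, 1.523]
contact_force: [-1.1, -0.2, -0.4]
finger_gap: 0.208
finger_force: 30.0
```

```bash
python3 - <<'E'
from h import *
drop(-.004,.002,.014)
lid2(shot("wrist"))
E
```

```text
t 42.75 pos [0.5478 0.0673 0.196 ] rot [ 2.8909e+00 -1.2000e-03  1.5226e+00] gap 19.3 ff 30.0 F [-1.1 -0.2 -0.4]
 turn [-0.0093 -0.0011 -0.0005]  shift now-axes [ -3.4 -12.4 184.7]  end-axes [ -3.2 -14.1 184.6]
lid ang 1.667 through [0.075 0.159] 5786 ranges [-0.055  0.09 ] [0.086 0.22 ]
```

send_rows:
  rows:
    - [-1,-5,40,-0.01,0,0,1]
    - [-1,-5,40,0,0,0,1]
    - [-1,-4,40,0,0,0,1]
    - [0,-3,25,0,0,0,1]
    - [0,0,0,0,0,0,1]
    - [0,0,0,0,0,0,1]

```text
time_s: 43.4
ee_pos: [0.5792, 0.0623, 0.0552]
eef_rot: [2.87, 0.0, 1.522]
contact_force: [-0.1, -0.9, -0.1]
finger_gap: 0.209
finger_force: 30.0
```

```bash
python3 - <<'E'
from h import *
drop(-.004,.002,.014)
E
```

```text
t 43.4 pos [0.5792 0.0623 0.0552] rot [2.8695e+00 1.0000e-04 1.5218e+00] gap 19.4 ff 30.0 F [-0.1 -0.9 -0.1]
 turn [ 0.012   0.0003 -0.001 ]  shift now-axes [ 0.3 -9.  40.3]  end-axes [ 0.3 -8.5 40.4]
```

send_rows:
  rows:
    - [0,-4,15,0,0,0,1]
    - [0,-4,15,0,0,0,1]
    - [0,-1,10,0,0,0,1]
    - [0,0,0,0,0,0,1]
    - [0,0,0,0,0,0,0.45]
    - [0,0,0,0,0,0,0.45]
    - [0,0,0,0,0,0,0.45]
    - [0,0,0,0,0,0,0.45]
    - [0,2,-10,0,0,0,0.45]
    - [0,8,-40,0,0,0,0.45]

```text
time_s: 44.4
ee_pos: [0.5731, 0.0629, 0.062]
eef_rot: [2.878, 0.001, 1.522]
contact_force: [-0.2, 0.5, 0.5]
finger_gap: 0.277
finger_force: 0.0
```

send_rows:
  rows:
    - [0,8,-40,0,0,0,0.3]
    - [0,8,-40,0,0,0,0.3]
    - [0,8,-40,0,0,0,0.3]
    - [0,6,-30,0,0,0,0]
    - [0,0,0,0.13,0,0,0]
    - [0,0,0,0.14,0,0,0]
    - [0,0,0,0,0,0,0]
    - [0,0,0,0,0,0,0]

```text
time_s: 45.2
ee_pos: [0.5645, 0.0631, 0.2164]
eef_rot: [3.14, 0.002, 1.522]
contact_force: [-0.6, -0.1, -0.2]
finger_gap: 0.5
finger_force: 0.0
```

```bash
python3 - <<'E'
from h import *
p=shot("wrist"); knives(p); lid2(p)
C=cloud(p);L=(C-c)@Rz; x,y,z=np.moveaxis(L,-1,0); im=p["image"].astype(int)
m=(im[...,0]>2*im[...,2])&(abs(x)<.06)&(abs(y)<.085)&(z<.069); print("yellow in case x,y,z",np.percentile(L[m],[1,25,50,75,99],axis=0).round(3).tolist())
save(p,"pics/w10.png",s=1.5)
knives(shot("top"))
delta([.597,-.35,.2],np.deg2rad(71.2))
E
```

```text
knife 0.92 yellow (array([587.9,  64.6]), 107.3, 14.0, 87.99) z 0.0254 all (array([586.5,  79.2]), 135.2, 25.3, -84.21) uv [271. 163.]
knife 0.85 yellow (array([566.5,  68.9]), 108.1, 18.6, 87.76) z 0.0205 all (array([567.9,  79.9]), 130.3, 20.3, 87.76) uv [257. 161.]
lid ang 1.678 through [0.076 0.163] 4486 ranges [0.068 0.09 ] [0.086 0.201]
yellow in case x,y,z [[-0.028, -0.047, 0.008], [-0.02, -0.017, 0.02], [-0.011, 0.012, 0.021], [-0.001, 0.038, 0.025], [0.009, 0.06, 0.027]]
knife 0.58 yellow (array([ 591.8, -359.2]), 107.1, 18.2, 71.07) z 0.015 all (array([ 592.7, -356.5]), 112.8, 18.2, 71.07) uv [388. 154.]
knife 0.49 yellow (array([582. ,  35.6]), 47.5, 11.4, 88.44) z 0.026 all (array([582. ,  35.6]), 47.5, 11.4, 88.44) uv [243. 157.]
t 45.4 pos [0.5634 0.0636 0.2171] rot [ 3.1408e+00 -4.0000e-04  1.5224e+00] gap 46.8 ff 0.0 F [ 0.3 -0.3  0. ]
 turn [ 0.0007 -0.0005  0.2797]  shift now-axes [-411.5   53.6   17. ]  end-axes [-380.7  165.1   17.1]
```

send_rows:
  rows:
    - [0,0,0,0,0,0.094,0]
    - [0,0,0,0,0,0.094,0]
    - [0,0,0,0,0,0.093,0]
    - [-30,13,0,0,0,0,0]
    - [-45,19,0,0,0,0,0]
    - [-45,19,0,0,0,0,0]
    - [-45,19,0,0,0,0,0]
    - [-45,19,0,0,0,0,0]
    - [-45,19,0,0,0,0,0]
    - [-45,19,0,0,0,0,0]

```text
time_s: 46.4
ee_pos: [0.5874, -0.2625, 0.2177]
eef_rot: [3.14, -0.001, 1.242]
contact_force: [1.3, 0.4, 0.3]
finger_gap: 0.497
finger_force: 0.0
```

send_rows:
  rows:
    - [-45,19,0,0,0,0,0]
    - [-45,19,0,0,0,0,0]
    - [-10,5,0,0,0,0,0]
    - [0,0,0,0,0,0,0]
    - [0,0,0,0,0,0,0]

```text
time_s: 46.9
ee_pos: [0.5968, -0.3677, 0.2173]
eef_rot: [3.14, -0.002, 1.243]
contact_force: [0.2, 0.1, 0.3]
finger_gap: 0.495
finger_force: 0.0
```

```bash
python3 - <<'E'
from h import *
p=shot("wrist"); knives(p)
delta([.5965,-.3565,-.026],np.deg2rad(71.1))
E
```

```text
knife 0.69 yellow (array([ 595.6, -359.7]), 108.1, 17.9, 71.55) z 0.0145 all (array([ 598.7, -350.4]), 127.9, 17.9, 71.55) uv [249. 159.]
t 47.0 pos [ 0.5975 -0.3667  0.2175] rot [ 3.1402e+00 -2.2000e-03  1.2456e+00] gap 46.6 ff 0.0 F [ 0.2 -0.5  0.8]
 turn [ 0.0014 -0.0022  0.0047]  shift now-axes [  8.8  -4.6 243.5]  end-axes [  9.3  -4.3 243.5]
```

send_rows:
  rows:
    - [7,-4.4,30,0,0,0,0]
    - [0,0,45,0,0,0,0]
    - [0,0,45,0,0,0,0]
    - [0,0,45,0,0,0,0]
    - [0,0,40,0,0,0,0]
    - [0,0,22,0,0,0,0]
    - [0,0,12,0,0,0,0]
    - [0,0,3,0,0,0,0]
    - [0,0,0,0,0,0,1]
    - [0,0,0,0,0,0,1]

```text
time_s: 48.0
ee_pos: [0.5958, -0.3626, -0.0227]
eef_rot: [3.137, 0.001, 1.242]
contact_force: [0.3, 0.1, -0.8]
finger_gap: 0.377
finger_force: 0.0
```

send_rows:
  rows:
    - [0,0,0,0,0,0,1]
    - [0,0,0,0,0,0,1]
    - [0,0,0,0,0,0,1]
    - [0,0,0,0,0,0,1]
    - [0,0,0,0,0,0,1]

```text
time_s: 48.5
ee_pos: [0.5952, -0.3625, -0.0235]
eef_rot: [3.139, 0.0, 1.242]
contact_force: [0.7, 1.4, 5.6]
finger_gap: 0.21
finger_force: 30.0
```

```bash
python3 - <<'E'
from h import *
delta(c+Rz@[-.045,.002,.2],a+np.pi/2)
E
```

```text
t 48.5 pos [ 0.5952 -0.3625 -0.0235] rot [3.1388e+00 4.0000e-04 1.2419e+00] gap 19.5 ff 30.0 F [0.7 1.4 5.6]
 turn [ 0.0027  0.0008 -0.2809]  shift now-axes [ 386.3 -189.  -224.2]  end-axes [ 423.8  -75.1 -223.5]
```

send_rows:
  rows:
    - [0,0,-10,0,0,0,1]
    - [0,0,-30,0,0,0,1]
    - [0,0,-45,0,0,0,1]
    - [0,0,-45,0,0,-0.094,1]
    - [0,0,-45,0,0,-0.094,1]
    - [0,0,-49,0,0,-0.093,1]
    - [0,-30,0,0,0,0,1]
    - [20,-30,0,0,0,0,1]
    - [44,0,0,0,0,0,1]
    - [44,0,0,0,0,0,1]

```text
time_s: 49.5
ee_pos: [0.5378, -0.2511, 0.1996]
eef_rot: [3.141, 0.0, 1.518]
contact_force: [1.2, 0.9, -1.0]
finger_gap: 0.21
finger_force: 30.0
```

send_rows:
  rows:
    - [45,0,0,0,0,0,1]
    - [45,0,0,0,0,0,1]
    - [45,0,0,0,0,0,1]
    - [45,0,0,0,0,0,1]
    - [45,0,0,0,0,0,1]
    - [45,0,0,0,0,0,1]
    - [45,0,0,-0.13,0,0,1]
    - [0,0,0,-0.13,0,0,1]
    - [0,0,0,0,0,0,1]
    - [0,0,0,0,0,0,1]

```text
time_s: 50.5
ee_pos: [0.5535, 0.0636, 0.1991]
eef_rot: [2.882, -0.0, 1.523]
contact_force: [1.1, -0.5, 0.0]
finger_gap: 0.209
finger_force: 30.0
```

```bash
python3 - <<'E'
from h import *
drop(-.012,.002,.018)
lid2(shot("wrist"))
E
```

```text
t 50.5 pos [0.5535 0.0636 0.1991] rot [ 2.8820e+00 -2.0000e-04  1.5229e+00] gap 19.4 ff 30.0 F [ 1.1 -0.5  0. ]
 turn [-0.0004 -0.0002  0.    ]  shift now-axes [  0.2 -27.2 180.2]  end-axes [  0.2 -27.3 180.2]
lid ang 1.67 through [0.075 0.159] 5592 ranges [0.068 0.09 ] [0.086 0.2  ]
```

send_rows:
  rows:
    - [0,-6,40,0,0,0,1]
    - [0,-6,40,0,0,0,1]
    - [0,-6,40,0,0,0,1]
    - [0,-4,25,0,0,0,1]
    - [0,-3,20,0,0,0,1]
    - [0,-2,15,0,0,0,1]
    - [0,0,0,0,0,0,1]
    - [0,0,0,0,0,0,1]

```text
time_s: 51.35
ee_pos: [0.5767, 0.0613, 0.0185]
eef_rot: [2.879, 0.0, 1.521]
contact_force: [-0.4, -0.2, -1.1]
finger_gap: 0.211
finger_force: 30.0
```

```bash
python3 - <<'E'
from h import *
drop(-.012,.002,.018)
E
```

```text
t 51.35 pos [0.5767 0.0613 0.0185] rot [2.8792e+00 4.0000e-04 1.5209e+00] gap 19.6 ff 30.0 F [-0.4 -0.2 -1.1]
 turn [ 0.0024  0.0009 -0.0017]  shift now-axes [ 1.4 -3.4 -0.4]  end-axes [ 1.4 -3.4 -0.4]
```

send_rows:
  rows:
    - [0,-3,0,0,0,0,1]
    - [0,0,0,0,0,0,0.45]
    - [0,0,0,0,0,0,0.45]
    - [0,0,0,0,0,0,0.45]
    - [0,0,0,0,0,0,0.45]
    - [0,0,0,0,0,0,0.45]
    - [0,2,-10,0,0,0,0.45]
    - [0,8,-40,0,0,0,0.45]
    - [0,8,-40,0,0,0,0.45]
    - [0,8,-40,0,0,0,0.45]

```text
time_s: 52.35
ee_pos: [0.5631, 0.063, 0.1509]
eef_rot: [2.882, 0.001, 1.523]
contact_force: [0.8, -0.1, -0.5]
finger_gap: 0.275
finger_force: 0.0
```

send_rows:
  rows:
    - [0,8,-40,0,0,0,1]
    - [0,6,-30,0,0,0,1]
    - [0,0,0,0.13,0,0,1]
    - [0,0,0,0.13,0,0,1]
    - [0,0,0,0,0,0,1]
    - [0,0,0,0,0,0,1]

```text
time_s: 52.95
ee_pos: [0.559, 0.0628, 0.2201]
eef_rot: [3.14, 0.001, 1.522]
contact_force: [-0.8, -0.3, 0.5]
finger_gap: 0.005
finger_force: 0.0
```

```bash
python3 - <<'E'
from h import *
p=shot("wrist"); lid2(p); knives(p)
C=cloud(p);L=(C-c)@Rz; x,y,z=np.moveaxis(L,-1,0); im=p["image"].astype(int)
m=(im[...,0]>2*im[...,2])&(im[...,1]>60)&(x>-.1)&(x<.08)&(abs(y)<.12)&(z<.12); print("yellow in case x,y,z",np.percentile(L[m],[1,25,50,75,99],axis=0).round(3).tolist())
save(p,"pics/w11.png",s=1.5)
q=shot("top"); scr(q); knives(q)
q=shot("scene"); scr(q); knives(q)
delta(c+Rz@[.105,0,.24],a)
E
```

```text
lid ang 1.677 through [0.076 0.162] 4492 ranges [0.068 0.09 ] [0.086 0.201]
knife 0.68 yellow (array([588. ,  64.8]), 107.9, 14.1, 88.16) z 0.0255 all (array([585.6,  79.5]), 136.1, 29.6, -82.08) uv [276. 162.]
knife 0.57 yellow (array([577. ,  79.2]), 85.2, 4.1, 89.84) z 0.0193 all (array([575.3,  91.6]), 109.0, 14.2, -83.03) uv [268. 129.]
yellow in case x,y,z [[-0.099, -0.093, -0.002], [-0.078, -0.031, -0.0], [-0.021, -0.0, 0.025], [-0.005, 0.036, 0.035], [0.066, 0.115, 0.037]]
knife 0.6 yellow (array([583.2,  64.4]), 105.3, 11.5, 87.51) z 0.0256 all (array([582.9,  64.4]), 105.3, 12.2, 87.51) uv [240. 160.]
knife 0.56 yellow (array([560.4,  37.8]), 51.9, 18.4, -88.98) z 0.0365 all (array([471.3,  -2.1]), 228.1, 53.0, 23.48) uv [238. 169.]
scraper 0.96 all (array([439.6, 356.8]), 159.0, 23.1, 8.52) handle (array([404.9, 351. ]), 88.7, 16.9, 9.06) blade (array([481.6, 363.1]), 74.0, 23.1, 8.52) z [0.0142 0.0187 0.0293]
t 53.35 pos [0.5587 0.0636 0.2212] rot [ 3.1403e+00 -2.0000e-04  1.5230e+00] gap 0.3 ff 0.0 F [-0.4 -0.4 -0.2]
 turn [ 8.000e-04 -1.200e-03  1.571e+00]  shift now-axes [ -2.  131.7 -18.7]  end-axes [131.7   2.  -18.8]
```

View pics/w11.png

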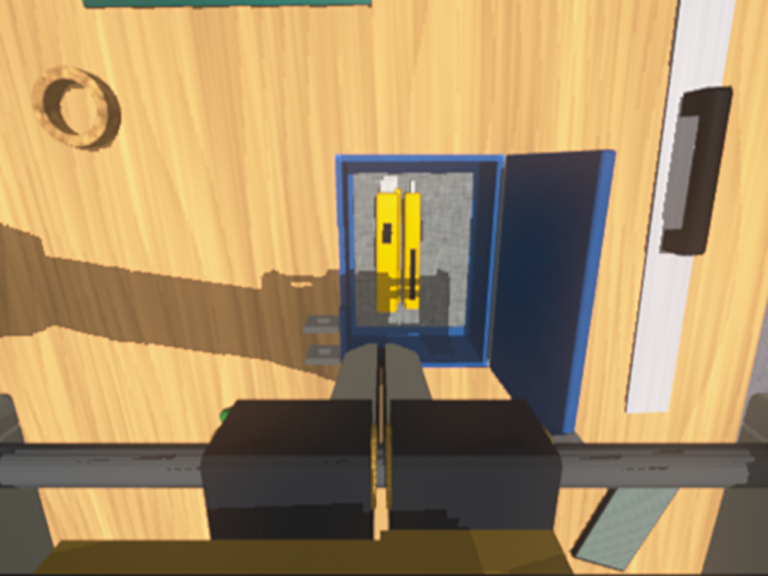

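All three knives lie in the case (picture (385,250) two stacked, (412,250) one on edge), lid wide open at 1.68 rad, and the scraper is still on the mat. Now to shut the lid: go behind it with closed fingers.

send_rows:
  rows:
    - [0,40,-10,0,0,0,1]
    - [0,43,0,0,0,0,1]
    - [-2,44,0,0,0,0,1]
    - [0,0,0,0,0,0,1]
    - [0,0,40,0,0,0,1]
    - [0,0,42,0,0,0,1]
    - [0,0,0,0,0,0,1]
    - [0,0,0,0,0,0,1]

```text
time_s: 54.15
ee_pos: [0.6851, 0.0555, 0.1495]
eef_rot: [-3.141, 0.0, 1.523]
contact_force: [-0.8, -0.5, 0.3]
finger_gap: 0.007
finger_force: 0.0
```

send_rows:
  rows:
    - [0,-5,0,0,0,0,1]
    - [0,-10,0,0,0,0,1]
    - [0,-10,0,0,0,0,1]
    - [0,-10,0,0,0,0,1]
    - [0,-11,2.5,0,0,0,1]
    - [0,-11,2.5,0,0,0,1]
    - [0,-10,4,0,0,0,1]
    - [0,-10,4,0,0,0,1]
    - [0,0,0,0,0,0,1]

```text
time_s: 55.05
ee_pos: [0.6086, 0.059, 0.138]
eef_rot: [3.139, -0.001, 1.523]
contact_force: [0.5, -0.5, 0.3]
finger_gap: 0.005
finger_force: 0.0
```

```bash
python3 - <<'E'
from h import *
delta(c+Rz@[.023,0,.136],a+np.pi/2)
p=shot("wrist");C=cloud(p);L=(C-c)@Rz; x,y,z=np.moveaxis(L,-1,0)
m=(abs(y-.06)<.02)&(x>-.1)&(x<.1)&(z>.08)&(z<.22); 
k=np.polyfit(x[m],z[m],1); print(m.sum(),"ang",-np.arctan(k[0]))
E
```

```text
t 55.05 pos [0.6086 0.059  0.138 ] rot [ 3.1389e+00 -9.0000e-04  1.5227e+00] gap 0.5 ff 0.0 F [ 0.5 -0.5  0.3]
 turn [ 0.0027 -0.0009 -0.0001]  shift now-axes [ 0.1 -0.3  2. ]  end-axes [ 0.1 -0.3  2. ]
6325 ang 0.978071234783169
```

Works (lid at about 1.0). Continue down.

send_rows:
  rows:
    - [0,-9,7,0,0,0,1]
    - [0,-9,7,0,0,0,1]
    - [0,-7.5,8,0,0,0,1]
    - [0,-7.5,8,0,0,0,1]
    - [0,-6,9.5,0,0,0,1]
    - [0,-6,9.5,0,0,0,1]
    - [0,-4,10,0,0,0,1]
    - [0,-4,10,0,0,0,1]
    - [0,-2,8,0,0,0,1]
    - [0,0,0,0,0,0,1]

```text
time_s: 56.1
ee_pos: [0.5528, 0.0617, 0.0574]
eef_rot: [-3.139, 0.001, 1.523]
contact_force: [-0.0, -0.3, -0.2]
finger_gap: 0.005
finger_force: 0.0
```

```bash
cat >> h.py <<'E'
def lid3(p):
    C=cloud(p);L=(C-c)@Rz; x,y,z=np.moveaxis(L,-1,0)
    m=(abs(y-.055)<.025)&(abs(x)<.06)&(z>.06)&(z<.15); k=np.polyfit(x[m],z[m],1)
    print(m.sum(),"lid ang",round(-np.arctan(k[0]),4),"z at front",round(np.polyval(k,-.06),4),"hinge",round(np.polyval(k,.06),4))
E
python3 - <<'E'
from h import *
delta(c+Rz@[-.034,0,.047],a+np.pi/2); lid3(shot("wrist"));lid3(shot("top"))
E
```

```text
t 56.1 pos [0.5528 0.0617 0.0574] rot [-3.1392e+00  6.0000e-04  1.5228e+00] gap 0.4 ff 0.0 F [-0.  -0.3 -0.2]
 turn [-0.0024  0.0006 -0.    ]  shift now-axes [ 0.2 -1.4 10.4]  end-axes [ 0.2 -1.5 10.4]
16651 lid ang 0.0817 z at front 0.0885 hinge 0.0786
116 lid ang 0.0828 z at front 0.0891 hinge 0.0792
```

send_rows:
  rows:
    - [0,0,3,0,0,0,1]
    - [0,0,3,0,0,0,1]
    - [0,0,2,0,0,0,1]
    - [0,0,1,0,0,0,1]
    - [0,0,0,0,0,0,1]

```text
time_s: 56.7
ee_pos: [0.5542, 0.0615, 0.0498]
eef_rot: [3.141, 0.0, 1.523]
contact_force: [0.2, 0.0, -0.5]
finger_gap: 0.005
finger_force: 0.0
```

send_rows:
  rows:
    - [0,0,1,0,0,0,1]
    - [0,0,0.5,0,0,0,1]
    - [0,0,0,0,0,0,1]

```text
time_s: 57.0
ee_pos: [0.5543, 0.0616, 0.0484]
eef_rot: [3.141, 0.0, 1.523]
contact_force: [-0.5, -1.2, 0.0]
finger_gap: 0.003
finger_force: 0.0
```

```bash
python3 - <<'E'
from h import *
delta(c+Rz@[-.034,0,.047],a+np.pi/2); lid3(shot("wrist"));lid3(shot("top"))
E
```

```text
t 57.0 pos [0.5543 0.0616 0.0484] rot [3.1405e+00 4.0000e-04 1.5229e+00] gap 0.3 ff 0.0 F [-0.5 -1.2  0. ]
 turn [0.0011 0.0004 0.0001]  shift now-axes [ 0.2 -3.   1.4]  end-axes [ 0.2 -3.   1.4]
17659 lid ang 0.0044 z at front 0.0786 hinge 0.078
118 lid ang 0.0032 z at front 0.0792 hinge 0.0788
```

send_rows:
  rows:
    - [0,0,0.5,0,0,0,1]
    - [0,0,0.5,0,0,0,1]
    - [0,0,0,0,0,0,1]
    - [0,0,0,0,0,0,1]

```text
time_s: 57.5
ee_pos: [0.5543, 0.0615, 0.0477]
eef_rot: [3.141, 0.0, 1.523]
contact_force: [-0.6, 0.0, 2.8]
finger_gap: 0.005
finger_force: 1.5
```

send_rows:
  rows:
    - [0,0,0.5,0,0,0,1]
    - [0,0,0,0,0,0,1]

```text
time_s: 57.7
ee_pos: [0.5543, 0.0615, 0.0476]
eef_rot: [3.14, -0.0, 1.523]
contact_force: [-2.3, 0.8, 7.2]
finger_gap: 0.004
finger_force: 3.1
```

send_rows:
  rows:
    - [0,0,-20,0,0,0,1]
    - [0,0,-40,0,0,0,1]
    - [0,-40,-40,0,0,0,1]
    - [0,-40,-40,0,0,0,1]
    - [0,-40,-20,0,0,0,1]
    - [0,0,0,0,0,0,1]

```text
time_s: 58.3
ee_pos: [0.4402, 0.0673, 0.1992]
eef_rot: [3.141, -0.004, 1.523]
contact_force: [-0.0, 0.8, -0.2]
finger_gap: 0.008
finger_force: 0.0
```

```bash
python3 - <<'E'
from h import *
for n in ("wrist","scene","top"):
    p=shot(n); lid3(p)
    if n!="wrist": scr(p)
    C=cloud(p); im=p["image"].astype(int); x,y,z=np.moveaxis(C,-1,0)
    red=(im[...,0]>1.8*im[...,1])&(x>.4)&(x<.5)&(y>-.37)&(y<-.27)&(z>.02)
    if red.sum()>5: print(n,"red",rect(C[red]))
    for l in ("marker","tape","knife1"):
        for d in find(p,l)[:1]: print(n,l,d["confidence"],rect(C[d["mask"]]))
save(p,"pics/t9.png",s=1.5)
E
```

```text
5176 lid ang -0.0026 z at front 0.0777 hinge 0.078
wrist marker 0.65 (array([ 426.9, -197.9]), 20.0, 8.1, 87.15)
wrist tape 0.98 (array([354.9, 191.2]), 190.2, 63.6, -12.46)
779 lid ang -0.0025 z at front 0.0784 hinge 0.0787
scraper 0.76 all (array([784.2, 326.8]), 845.4, 49.7, -5.16) handle (array([783.4, 317.5]), 845.4, 30.9, -5.16) blade (array([481.2, 362. ]), 71.3, 21.6, 7.43) z [0.0147 0.0189 0.0295]
scene red (array([ 457. , -310.5]), 90.3, 20.9, 65.3)
scene marker 0.66 (array([780.7,  72.4]), 920.3, 117.2, 31.67)
scene tape 0.77 (array([725.9, 244.7]), 953.0, 63.7, 6.16)
197 lid ang 0.0091 z at front 0.0794 hinge 0.0784
scraper 0.62 all (array([539.4,  -1.6]), 335.8, 153.0, 31.21) handle (array([539.4,  -1.6]), 335.8, 153.0, 31.21) blade (array([518. ,   0.6]), 36.7, 0.4, 87.21) z [0.0676 0.0784 0.0809]
top red (array([ 443.8, -331.2]), 45.9, 14.0, 80.75)
top marker 0.69 (array([ 403.2, -155. ]), 117.8, 19.1, -68.02)
top tape 0.57 (array([318.5, 141.2]), 160.1, 47.8, -66.71)
```

View pics/t9.png

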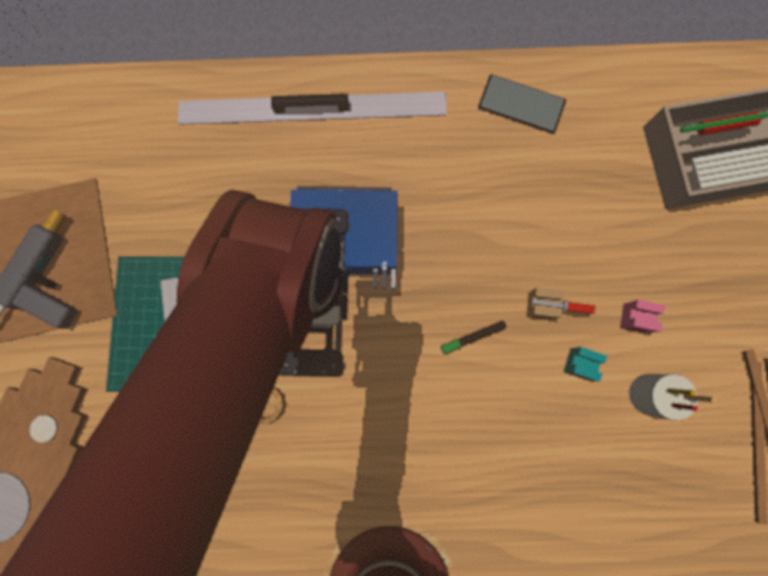

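The view shows the lid shut at (345,230), the pin parked in the plywood block (560,305), the marker in place at (475,337), no knives outside, and the scraper blade on the mat (168,300). Handing in.

```bash
python3 -c "
from cell import robot
print(robot.finish_job())"
```

```text
the job is handed in; nothing more can be done
None
```

The job is handed in at about 58 s: pin parked in the plywood notch, all three yellow knives in the case, lid shut, marker and tape never touched, and the scraper on the mat, though I laid it there right after opening the lid, before loading the knives, not after.

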